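# Load a fan foot into the clamping tray

## Robot

A 7-joint arm with a two-finger parallel gripper is mounted at the origin on the work surface. World frame = base frame: x ahead of the robot, y to its left, z up, the work surface at z = 0. Lengths are in m, angles in rad, forces in N, time in s.
With the tool pointing down it reaches from about 0.4 to 0.9 m from the base axis. Payload 5.5 kg.
Tool frame: the origin (TCP) lies midway between the tips of the shut fingers; the grasp point (between the pads) lies 19 mm behind it; z points along the fingers, y is the direction in which the jaws open and shut (so a half turn about z gives the same grasp; the last joint's range is limited). The gripper opens to 92 mm and grips with 3 to 60 N. Pads are 19 mm wide; open, the fingers measure 130 mm over their backs; the gripper's body (75 mm by 190 mm) begins 47 mm behind the grasp point.
Start: joints at [-0.926, 0.501, -0.427, 1.55, 0.221, 1.138, -0.21], TCP at [0.242, 0.603, 0.197] pointing down, gripper open.
Joint ranges: [-2.88, 2.88], [-0.31, 2.03], [-1.54, 1.56], [0.2, 2.42], [-1.41, 4.55], [0.19, 2.02], [-2.57, 2.57]. Speed limits (rad/s): [2.57, 2.57, 3.14, 3.14, 3.14, 3.14, 3.14].

## Interface

Orientations are given as [roll, pitch, yaw] about the fixed x, y, z axes, in that order (R = Rz(yaw) Ry(pitch) Rx(roll)).
In Python, from bench import r, cams, look_for gives the robot as it stands. The module is installed in compiled form; this text tells all that it offers.
- The arm moves only by the tool play_rows, never from a script. Its argument "commands" is text: rows parted by semicolons, each of 6 numbers parted by spaces: the shift along the tool's x, y, z in m, then the turn, a rotation vector about the tool's x, y, z in units of 6 degrees (1.0 is 6 degrees). A call has 1 to 20 rows; each row is the pose to reach, as a shift and turn from the pose measured when the call began, along the tool's axes at that moment; what a row does not reach only later rows make up. A row lasts 1/12 s, in which the tool goes at most 41.7 mm and 7.16 degrees, less where a joint would pass 70% of its speed; a pose out of reach is approached as far as the arm can. A call with a gripper value outside its range is refused whole. "gripper" is the finger opening in m, from 0 to 0.0918, set as the call begins (left out, the last holds). The fingers move at their own pace and stop on an object; "grip_force" is the grip in N (left out, the last holds). Time passes only in rows, so rows that repeat a pose let the fingers close. It gives the time, the measured TCP pose, the force and the opening at its end, in the units of the state.
- r.get_state(): the state, without advancing time (a new reading comes with each control period).
- cams.snapshot(name): name is "scene" or "side" or "wrist"; returns a dict with "img" (400x640x3 uint8, blue, green, red), "fx", "fy", "cx", "cy" (pixels), "D" ([k1, k2, p1, p2, k3] as OpenCV has them; the pictures are not rectified), "eye" and "rotation" of the camera in the world. Camera axes: x right, y down, z forward; pixel columns grow to the right and rows downward; lengths in m; the calibration is good to about 2 mm. A picture is of the moment at which its call begins. There is no depth.
- r.hand_in(): hands the job in, once; it reports no verdict.
Trained networks look in a picture, given as the dict that the camera call returned (one of the last four; its "shot" number tells which), for a name from the list of things; names that differ only in an ending like _2 or _b are one class to them, and where a whole thing is asked for, a point or a joint stands for the part that bears it (a point fixed in the world has none). Each returns a list of dicts, best first, with "conf" (0 to 1); they miss things now and then, are a little off and sometimes report something else, mostly with a low value. They report only what shows in the picture. A call takes as long as a camera call. They do not tell look-alikes from the thing itself.
- look_for(picture, name): "point" ([column, row] in pixels, amid what is visible of it).
The state is a dict: "clock": time; "qpos": joint angles; "joint_vel": joint speeds; "joint_efforts": joint torques, N m; "eef_pos": TCP position; "ee_rot": TCP orientation; "contact_force": force on the tool from outside, world axes, zero at the start; "ft_torque": the same for the moment, N m; "gripper_width": opening from 0.0 (shut) to 1.0 (fully open).
Only numpy, scipy, OpenCV 4.12 (cv2) and the standard library are available. Lean on these libraries where they do the work, as an engineer would, in place of code of your own. Each camera call takes 0.05 s, during which the arm holds its last target.

## Task

In the repair shop, load the green clamping tray so that a fan foot can be screwed together: first slide the steel ballast plate in through the mouth until it is fully home against the back stop. Then lower the white foot cover, without dropping it, flat on top of the plate with its lip hanging down just in front of the plate's front edge, and finally push the sliding jaw by its red tab until plate and cover are clamped square against the fixed jaw. Let go, back away, and leave the other things on the bench where they are.

Things in the scene. Friction and masses are not known exactly. Their poses are not given: they have to be found in the camera images.
- tray: Green bottomless clamping frame fixed to the bench, 26 mm high. Origin: on the bench where the loaded, clamped plate is centred. Own +x: from open mouth to back stop. Back stop face x = 60 mm, 22 mm thick. Fixed jaw at -y: face y = -42 mm, 20 mm thick, x = -60 to 80 mm; sliding jaw at +y. The plate goes in lengthwise along x.
- tray_mouth (a point): Point on the bench on the tray's x axis, 95 mm from the tray's origin towards own -x, in line with the ends of the flared guides (26 mm high) that widen the mouth; the flares begin at tray x = -60 mm (fixed jaw) and -50 mm (sliding jaw).
- jaw (a joint): Sliding aluminium jaw, m: 0 = fully open, grows towards the fixed jaw (tray -y), stop at 0.036. Its inner face is at tray y = 70 mm minus the value: 0.028 when it clamps the 84 mm wide plate and cover on the fixed jaw. Starts at 0 to 0.008, takes about 2 N to slide empty, 10 to 20 N with plate and cover, stays where left. 26 mm high, tray x = -50 to 50 mm.
- jaw_push (a point): Middle of the outer face (facing tray +y) of the red tab on the sliding jaw, 25 mm above the bench, moves with the jaw. Tab 50 mm wide along tray x, 14 mm thick, top 50 mm above the bench. Push this face towards tray -y.
- plate_center (a point): Centre (half-way up) of the bright steel ballast plate: 120 mm along own x, 84 mm along y, 12 mm thick, about 0.6 kg, four dark screw holes. Lies on the bench before the mouth of the tray, own +x within about 0.5 rad of the tray's. Too wide for most grippers: push it.
- cover_grip (a point): Centre of the grey column stub of the white foot cover (0.2 kg); stub 46 mm (own x) by 30 mm (y), 45 mm high, on an 8 mm slab whose underside is 31 mm below this point. Slab 84 mm wide, own x = -76 to 60 mm. Starts on a fixed plywood block 14 mm thick, own +x roughly along the tray's. Loaded: own +x along tray +x, this point 43 mm over the bench, rear edge (x = 60 mm) 0 to 15 mm short of the back stop.
- cover_lip (a point): Middle of the cover's lip, 73 mm from the cover's grip point towards own -x and 35 mm lower. The lip is 6 mm thick (own x = -76 to -70 mm), full width, and hangs 10 mm below the slab's underside.
- pot: Bystander, leave alone: dark steel tub of brass screws, 100 mm across, 60 mm high. Origin: on its underside, near its middle.
- spray: Bystander, leave alone: white spray can with a red cap, 60 mm across, 150 mm high. Origin: on its underside, near its middle.
- driver: Bystander, leave alone: screwdriver with a blue handle, lying near the robot. Origin: on its underside, near its middle.
- tape: Bystander, leave alone: black roll of tape lying flat, 76 mm across, 22 mm high. Origin: on its underside, near its middle.
- spanner: Bystander, leave alone: steel spanner lying on the bench. Origin: on its underside, near its middle.
- motor: Bystander, leave alone: fan motor standing on the bench, 84 mm across, shaft up, 90 mm high overall. Origin: on its underside, near its middle.
- scrub: Bystander, leave alone: brush with an orange handle. Origin: on its underside, near its middle.
There are look-alikes about, which are no part of the job. Leave any blue or purple look-alike of the part that bears cover_grip alone.

How it is judged:
By the outcome, as a careful person would: the job done as asked, in the order asked, and still so for the second after the job is handed in, with the robot touching nothing.
It also fails if it takes over 72 s, if anything falls off the work surface, if the arm or the gripper's body presses on something with over 40 N, if the wrist force passes 120 N, or if a joint passes its speed limit or range.

## Working session

There is one attempt and no reset: what is moved stays moved. The work goes in short steps, Python scripts to look and compute and a tool call to move; the robot and the scene stay as the last step left them, time stands still between calls to the robot, and variables do not carry over. Pictures are saved under pics/ and viewed, and the job is handed in when it is done.

Besides the shell and the picture viewer there is one more tool, called after "Call:" by a JSON object that holds its "api" and its "payload". play_rows: Moves the arm, as the interface text tells. Its arguments: {"type":"object","properties":{"commands":{"type":"string"},"gripper":{"type":"number"},"grip_force":{"type":"number"}},"required":["commands"]}

```bash
mkdir -p pics; ls; cat > h.py <<'E'
import numpy as np, cv2
from bench import r, cams, look_for
from scipy.spatial.transform import Rotation as Rn
E
python3 - <<'E'
from h import *
print(r.get_state())
for n in ["scene","side","wrist"]:
    s=cams.snapshot(n); cv2.imwrite(f"pics/{n}0.png",s["img"])
    print(n,{k:v for k,v in s.items() if k!="img"})
    for t in ["tray","tray_mouth","jaw","jaw_push","plate_center","cover_grip","cover_lip","pot","spray","driver","tape","spanner","motor","scrub"]:
        try: print(t,[(np.round(d["point"]).tolist(),round(d["conf"],2)) for d in look_for(s,t)])
        except Exception as e: print(t,e)
E
```

```text
pics
{'clock': 0.0, 'qpos': array([-0.92581869,  0.50188542, -0.42680318,  1.55147425,  0.22081591,
        1.13829609, -0.21031198]), 'joint_vel': array([ 2.46641628e-04,  3.62119128e-04, -9.31442946e-04,  1.34793132e-05,
        3.90957606e-04, -3.95184325e-04, -7.80949359e-04]), 'joint_efforts': array([-2.97689921e-04, -5.66590941e+01, -5.81590265e+00, -2.79122061e+01,
       -6.85116788e-02,  3.06659681e-02,  1.81341275e-04]), 'eef_pos': array([0.24191649, 0.60246726, 0.19634584]), 'ee_rot': array([-3.13959395e+00, -6.53886456e-05,  2.75987985e+00]), 'contact_force': array([-0.80459642,  0.24226147,  0.12571753]), 'ft_torque': array([0.00978692, 0.02081183, 0.0417548 ]), 'gripper_width': 1.0017312215566003}
scene {'fx': 440.64147555344664, 'fy': 440.64147555344664, 'cx': 317.40843727267963, 'cy': 195.67077952935776, 'D': array([-0.08978601,  0.        ,  0.        ,  0.        ,  0.        ]), 'eye': array([1.24251077, 0.54158121, 0.98927864]), 'rotation': array([-2.34237722, -0.01897331,  2.32421226]), 'shot': 1}
tray [([398.0, 270.0], 0.69)]
tray_mouth [([398.0, 261.0], 0.83), 
[... 1402 characters left out ...]
0], 0.84), ([298.0, 148.0], 0.29)]
tape [([273.0, 194.0], 0.81), ([327.0, 289.0], 0.15)]
spanner [([368.0, 185.0], 0.74), ([328.0, 286.0], 0.25)]
motor [([413.0, 251.0], 0.69)]
scrub [([403.0, 308.0], 0.89), ([285.0, 240.0], 0.56)]
wrist {'fx': 358.9240969217729, 'fy': 358.9240969217729, 'cx': 319.1881716299009, 'cy': 198.93646343557438, 'D': array([-0.05299529,  0.        ,  0.        ,  0.        ,  0.        ]), 'eye': array([0.17886078, 0.62927616, 0.38464321]), 'rotation': array([ 2.88687853e+00, -2.43544437e-04,  1.18972850e+00]), 'shot': 3}
tray []
tray_mouth []
jaw []
jaw_push []
plate_center []
cover_grip []
cover_lip []
pot []
spray []
driver []
tape []
spanner []
motor []
scrub []
```

View pics/scene0.png

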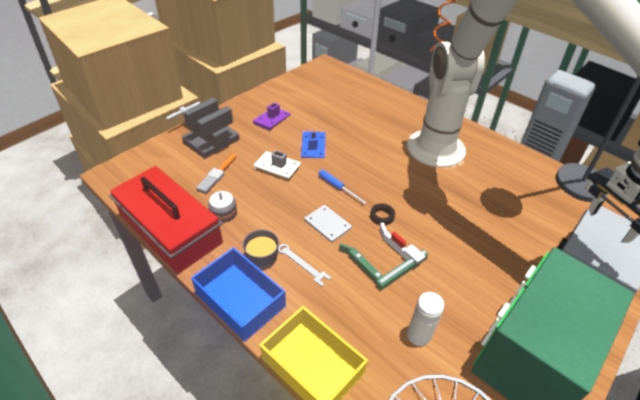

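View pics/side0.png

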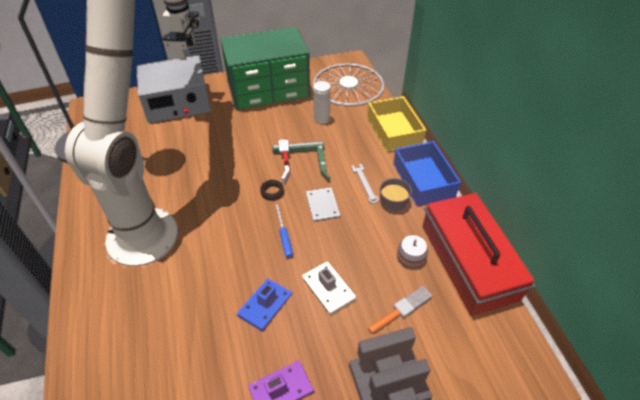

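View pics/wrist0.png

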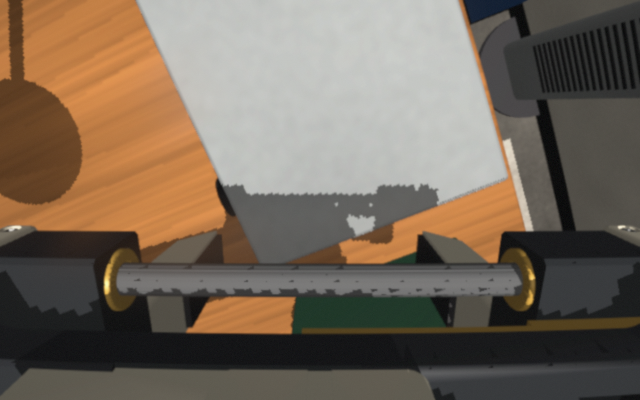

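Candidates for the cover: white at scene (280,164) / side (327,288); purple at (268,119) / (283,386); blue at (315,147) / (266,306). I choose the white one. Next, close crops.

```bash
cat >> h.py <<'E'
def cam(s):
    K=np.array([[s["fx"],0,s["cx"]],[0,s["fy"],s["cy"]],[0,0,1]])
    return K,s["D"],Rn.from_euler("xyz",s["rotation"]).as_matrix(),np.array(s["eye"])
def ground(s,px,z=0.):
    K,D,R,e=cam(s)
    p=cv2.undistortPoints(np.array(px,float).reshape(-1,1,2),K,D).reshape(-1,2)
    d=np.c_[p,np.ones(len(p))]@R.T
    return e+d*((z-e[2])/d[:,2])[:,None]
def proj(s,P):
    K,D,R,e=cam(s)
    rv=cv2.Rodrigues(R.T)[0]
    return cv2.projectPoints(np.array(P,float).reshape(-1,1,3),rv,-R.T@e,K,D)[0].reshape(-1,2)
def crop(s,x,y,w,h,k,name):
    cv2.imwrite(name,cv2.resize(s["img"][y:y+h,x:x+w],None,fx=k,fy=k,interpolation=cv2.INTER_CUBIC))
E
python3 - <<'E'
from h import *
a=cams.snapshot("scene");b=cams.snapshot("side")
import pickle;pickle.dump((a,b),open("s0.pkl","wb"))
crop(a,300,190,130,100,6,"pics/a_tray.png");crop(b,260,130,90,100,6,"pics/b_tray.png")
crop(a,240,135,90,60,8,"pics/a_cov.png");crop(b,290,250,80,70,8,"pics/b_cov.png")
for nm,pa,pb in [("tape",(377,220),(273,194)),("plate",(328,225),(324,204)),("cover",(280,164),(327,288)),("pot",(264,247),(394,197)),("spray",(425,318),(324,104)),("driver",(334,178),(283,241)),("spanner",(307,263),(368,185)),("motor",(222,205),(413,251))]:
    print(nm,ground(a,pa)[0].round(3),ground(b,pb)[0].round(3))
E
```

```text
tape [0.438 0.063 0.   ] [0.418 0.055 0.   ]
plate [ 0.558 -0.031  0.   ] [ 0.564 -0.032  0.   ]
cover [ 0.463 -0.342  0.   ] [ 0.485 -0.327  0.   ]
pot [ 0.749 -0.106  0.   ] [ 0.788 -0.066  0.   ]
spray [0.622 0.361 0.   ] [0.709 0.461 0.   ]
driver [ 0.387 -0.159  0.   ] [ 0.406 -0.137  0.   ]
spanner [ 0.704  0.023 -0.   ] [0.726 0.007 0.   ]
motor [ 0.728 -0.327  0.   ] [ 0.762 -0.279  0.   ]
```

View pics/a_tray.png

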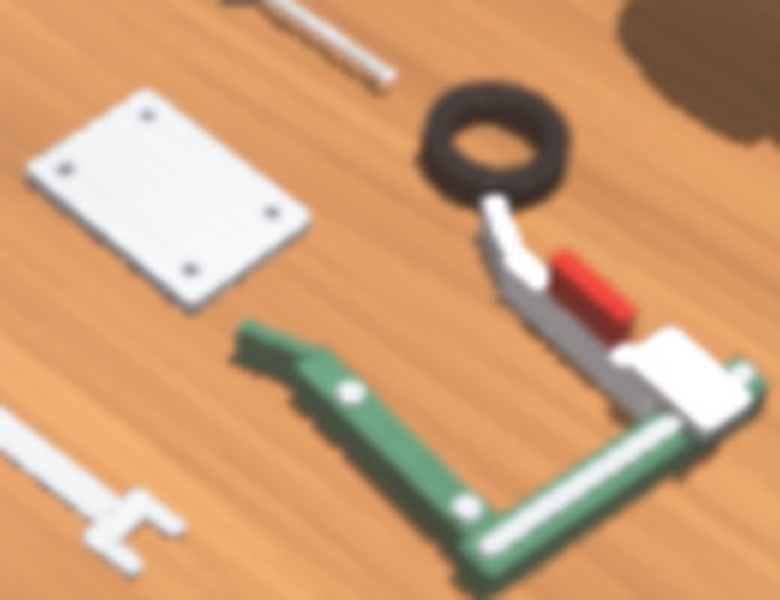

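View pics/b_tray.png

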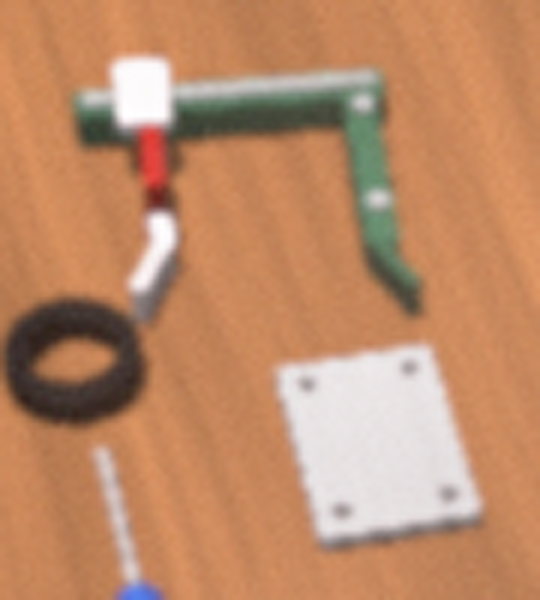

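View pics/a_cov.png

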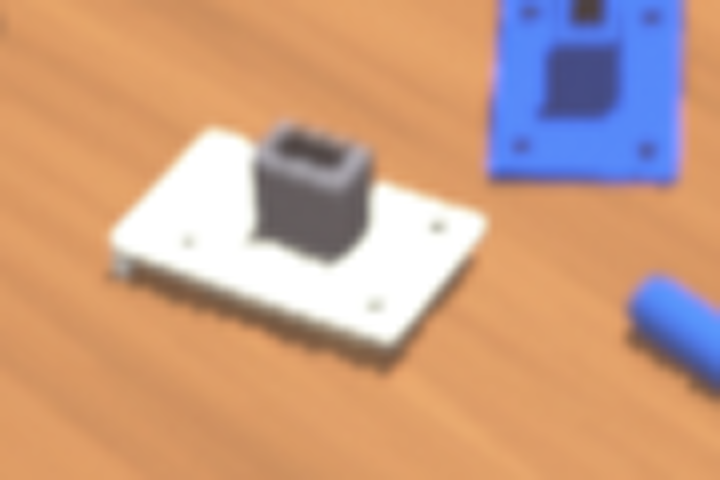

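View pics/b_cov.png

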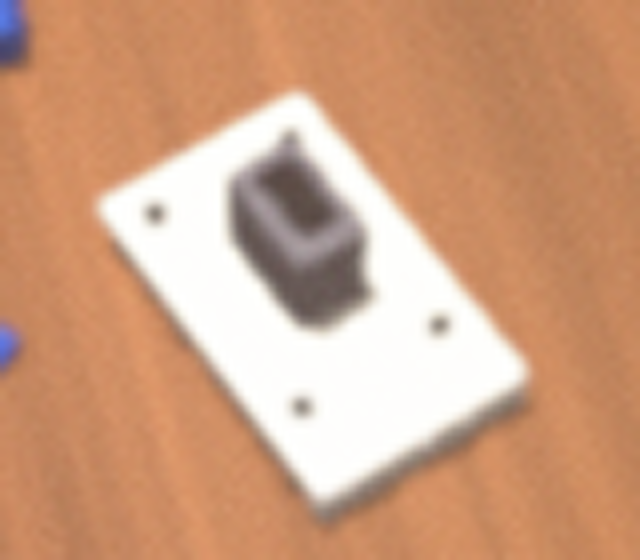

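```bash
cat >> h.py <<'E'
def plan(pos,yaw,tilt=(np.pi,0)):
    s=r.get_state(); R0=Rn.from_euler("xyz",s["ee_rot"]); R1=Rn.from_euler("xyz",[np.pi,0,yaw])
    d=R0.inv().apply(np.array(pos)-s["eef_pos"]); rv=(R0.inv()*R1).as_rotvec()
    n=max(np.linalg.norm(d)/.0417,np.degrees(np.linalg.norm(rv))/7.16)
    print("shift",d.round(4),"turn",(np.degrees(rv)/6).round(3),"rows>=",round(n,1),"at",s["eef_pos"].round(4),"yaw",round(s["ee_rot"][2],4),"F",s["contact_force"].round(1),"t",round(s["clock"],2),"g",round(s["gripper_width"],3))
E
python3 - <<'E'
from h import *; import pickle
a,b=pickle.load(open("s0.pkl","rb"))
print(ground(b,[(230,105),(310,100),(309,40)]).round(3), ground(a,[(475,362),(560,400)]).round(3))
plan([.55,0,.35],1.57)
E
```

```text
[[0.358 0.558 0.   ]
 [0.664 0.501 0.   ]
 [0.779 0.94  0.   ]] [[0.64  0.517 0.   ]
 [0.589 0.714 0.   ]]
shift [-0.5104 -0.4451 -0.1526] turn [-0.    -0.    11.362] rows>= 16.6 at [0.2422 0.6032 0.1974] yaw 2.7598 F [ 0.1 -0.6 -0.4] t 2.35 g 0.999
```

Call:
{"api": "play_rows", "payload": {"commands": "0 0 -0.04 0 0 0; 0 0 -0.08 0 0 0; 0 0 -0.12 0 0 0; 0 0 -0.153 0 0 0; -0.03 -0.026 -0.153 0.0 0 0.7; -0.06 -0.053 -0.153 0 0 1.4; -0.09 -0.08 -0.153 0 0 2.1; -0.12 -0.106 -0.153 0 0 2.8; -0.15 -0.132 -0.153 0 0 3.5; -0.18 -0.158 -0.153 0 0 4.2; -0.21 -0.184 -0.153 0 0 4.9; -0.24 -0.21 -0.153 0 0 5.6; -0.27 -0.236 -0.153 0 0 6.3; -0.3 -0.262 -0.153 0 0 7; -0.33 -0.288 -0.153 0 0 7.7; -0.36 -0.314 -0.153 0 0 8.4; -0.39 -0.34 -0.153 0 0 9.1; -0.42 -0.366 -0.153 0 0 9.8; -0.45 -0.392 -0.153 0 0 10.5; -0.48 -0.418 -0.153 0 0 11.2"}}

```text
clock: 4.02
eef_pos: [0.5324, 0.0347, 0.3508]
ee_rot: [3.141, -0.0, 1.584]
contact_force: [1.3, -0.0, 0.4]
gripper_width: 1.001
```

```bash
python3 - <<'E'
from h import *
plan([.55,0,.35],1.57)
s=cams.snapshot("wrist");import pickle;pickle.dump(s,open("w1.pkl","wb"));cv2.imwrite("pics/w1.png",s["img"])
E
```

```text
shift [-0.0349  0.0172  0.0008] turn [ 0.008 -0.001  0.13 ] rows>= 0.9 at [0.5324 0.0347 0.3508] yaw 1.5836 F [ 1.3 -0.   0.4] t 4.02 g 1.001
```

View pics/w1.png

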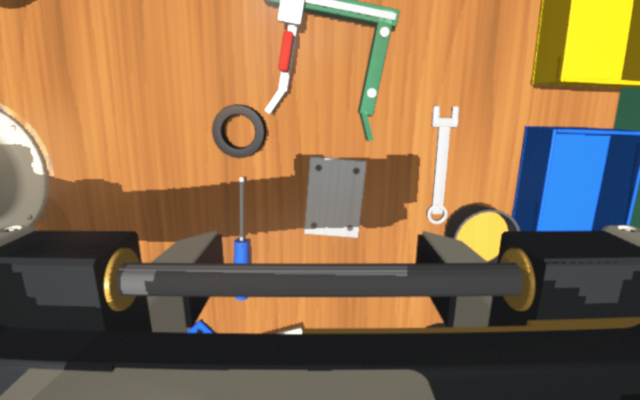

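```bash
python3 - <<'E'
from h import *;import pickle
s=pickle.load(open("w1.pkl","rb"))
crop(s,255,0,160,100,5,"pics/w1t.png"); crop(s,290,145,90,100,6,"pics/w1p.png")
E
```

```text
(no output)
```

View pics/w1t.png

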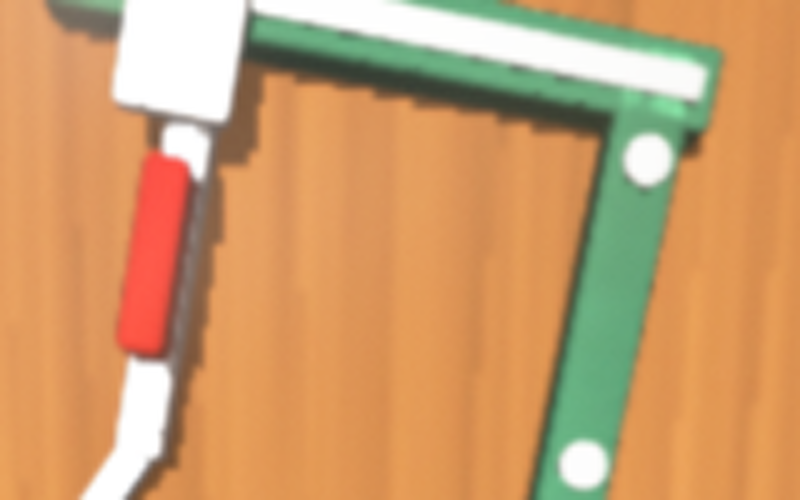

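View pics/w1p.png

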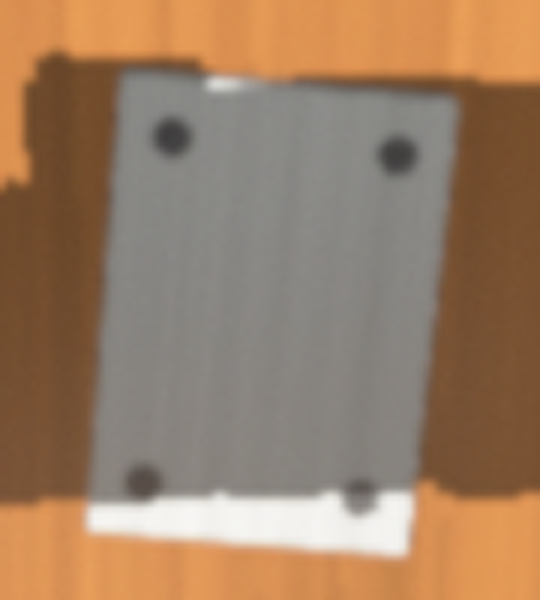

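```bash
cat > fit.py <<'E'
from h import *;import pickle
from scipy.optimize import least_squares
a,b=pickle.load(open("s0.pkl","rb"));w=pickle.load(open("w1.pkl","rb"))
def un(pts,k,o): return (np.array(pts,float)+.5)/k-.5+np.array(o)
def T(p,q):
    c,s=np.cos(p[2]),np.sin(p[2]); q=np.atleast_2d(np.array(q,float))
    return np.c_[p[0]+c*q[:,0]-s*q[:,1],p[1]+s*q[:,0]+c*q[:,1],q[:,2]]
def fitpts(obs,p0):
    f=lambda p: np.concatenate([(proj(s,T(p,q))-px).ravel() for s,q,px in obs])
    o=least_squares(f,p0,loss="soft_l1"); return o.x,f(o.x).round(1)
E
python3 - <<'E'
from fit import *
z=.012;Q=[(60,42),(60,-42),(-60,-42),(-60,42)]
Q=[(x/1e3,y/1e3,z) for x,y in Q]
A=un([(312,217),(192,308),(28,165),(148,90)],6,(300,190))
B=un([(280,370),(430,347),(480,515),(325,540)],6,(260,130))
W=un([(122,72),(458,97),(410,555),(88,530)],6,(290,145))
for nm,o in [("all",[(a,Q,A),(b,Q,B),(w,Q,W)]),("a",[(a,Q,A)]),("b",[(b,Q,B)]),("w",[(w,Q,W)])]:
    p,res=fitpts(o,[.56,-.03,1.57]);print("plate",nm,p.round(4),res)
z=.022;Q=[(x/1e3,y/1e3,z) for x,y in [(-76,42),(-76,-42),(60,-42),(60,42)]]
A=un([(212,125),(110,235),(390,350),(488,215)],8,(240,135))
B=un([(322,505),(530,370),(300,92),(95,205)],8,(290,250))
for nm,o in [("all",[(a,Q,A),(b,Q,B)]),("a",[(a,Q,A)]),("b",[(b,Q,B)])]:
    p,res=fitpts(o,[.47,-.34,2]);print("cover",nm,p.round(4),res)
# tray lines
def line(s,px,z): return ground(s,px,z)[:,:2]
L=[("yin",w,un([(612,115),(540,480)],5,(255,0)),.026,1,-.042),("yout",w,un([(683,150),(608,490)],5,(255,0)),.026,1,-.062),
("xin",w,un([(260,45),(612,112)],5,(255,0)),.026,0,.060),
("yin",a,un([(330,352),(487,515)],6,(300,190)),.026,1,-.042),("yout",a,un([(300,375),(462,548)],6,(300,190)),.026,1,-.062),
("xin",a,un([(490,522),(660,415)],6,(300,190)),.026,0,.060),
("kink",a,un([(330,352)],6,(300,190)),.026,0,-.060),
("tabo",w,un([(148,152),(118,348)],5,(255,0)),.05,1,None),("tabi",w,un([(190,162),(165,355)],5,(255,0)),.05,1,None),
("tabx",w,un([(170,156),(140,352)],5,(255,0)),.05,0,"pm25"),]
def fr(p,P): c,s=np.cos(p[2]),np.sin(p[2]);d=P-p[:2];return np.c_[d@[c,s],d@[-s,c]]
def f(p):
    r_=[]
    for nm,s,px,z,ax,v in L:
        q=fr(p,line(s,px,z))
        if v is None: v=.098-p[3]
        if nm=="tabo": v=p[3]
        if nm=="tabi": v=p[3]-.014
        if nm=="tabx": v=np.array([.025,-.025])
        r_.append((q[:,ax]-v)*1e3)
    return np.concatenate(r_)
o=least_squares(f,[.56,.12,1.5,.1],loss="soft_l1")
print("tray",o.x.round(4)); i=0
R=f(o.x)
for l in L: n=len(l[2]);print(l[0],R[i:i+n].round(1));i+=n
E
```

```text
plate all [ 0.5565 -0.0326  1.504 ] [ 0.6  0.1  0.4 -0.5  0.   0.7  0.1 -0.1 -1.2 -0.7 -0.7 -1.  -0.1 -1.1
 -1.1 -0.7  0.1  0.2  0.9  0.6  0.2  0.5  0.1  0.6]
plate a [ 0.557  -0.0334  1.4934] [ 0.2  0.2 -0.1 -0.6 -0.2  0.4  0.1 -0.1]
plate b [ 0.5578 -0.0367  1.4951] [-0.3 -0.   0.3 -0.1  0.6 -0.1 -0.5  0.1]
plate w [ 0.5561 -0.0319  1.5077] [-0.4 -0.2  0.4  0.   0.  -0.  -0.1  0.3]
cover all [ 0.4836 -0.3257  1.8758] [-0.4  0.5 -0.3  0.5 -0.  -1.8 -0.5  0.5 -0.4 -0.6 -0.3  0.5 -0.3 -0.
  0.  -0.1]
cover a [ 0.4825 -0.3253  1.8602] [ 0.2  0.3  0.   0.2 -0.  -1.8 -0.2  0.6]
cover b [ 0.4841 -0.3261  1.8824] [ 0.  -0.6 -0.   0.4 -0.2  0.   0.2  0.1]
tray [0.5564 0.1604 1.4042 0.077 ]
yin [1.5 1.1]
yout [1.1 2.1]
xin [-0.7  0. ]
yin [-0.7 -5.1]
yout [-0.9 -6. ]
xin [-1.7  1.7]
kink [2.5]
tabo [-1.1 -1.1]
tabi [2.  0.7]
tabx [-1.2  0.4]
```

```bash
cat >> fit.py <<'E'
def tray_wire(s,p,jin=None,tabo=None,k=6,o=(0,0),wh=(100,100),name="x.png"):
    im=cv2.resize(s["img"][o[1]:o[1]+wh[1],o[0]:o[0]+wh[0]],None,fx=k,fy=k,interpolation=cv2.INTER_CUBIC)
    segs=[]
    def box(x0,x1,y0,y1,z): 
        c=[(x0,y0,z),(x1,y0,z),(x1,y1,z),(x0,y1,z)]
        return [(c[i],c[(i+1)%4]) for i in range(4)]
    segs+=box(-.06,.08,-.062,-.042,.026)+[((.06,-.062,.026),(.06,.09,.026)),((.082,-.062,.026),(.082,.09,.026))]
    if tabo: segs+=box(-.025,.025,tabo-.014,tabo,.05)
    if jin: segs+=[((-.05,jin,.026),(.05,jin,.026)),((-.05,jin,0),(.05,jin,0))]
    for q0,q1 in segs:
        u=(proj(s,T(p,[q0,q1]))-o+.5)*k-.5
        cv2.line(im,*[tuple(int(v) for v in t) for t in u],(255,0,255),1)
    cv2.imwrite(name,im)
E
python3 - <<'E'
from fit import *
p=[.5564,.1604,1.4042]
tray_wire(w,p,.066,.077,5,(255,0),(160,100),"pics/ov_w.png")
tray_wire(a,p,.066,.077,6,(300,190),(130,100),"pics/ov_a.png")
tray_wire(b,p,.066,.077,6,(260,130),(90,70),"pics/ov_b.png")
E
```

```text
(no output)
```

View pics/ov_w.png

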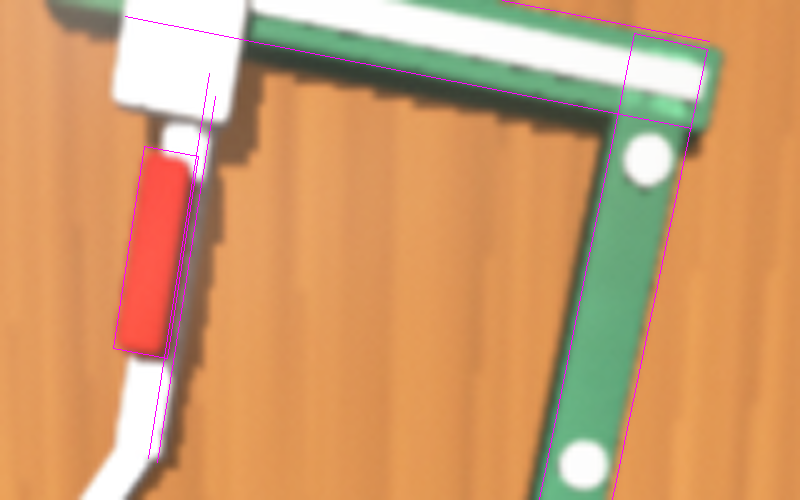

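View pics/ov_a.png

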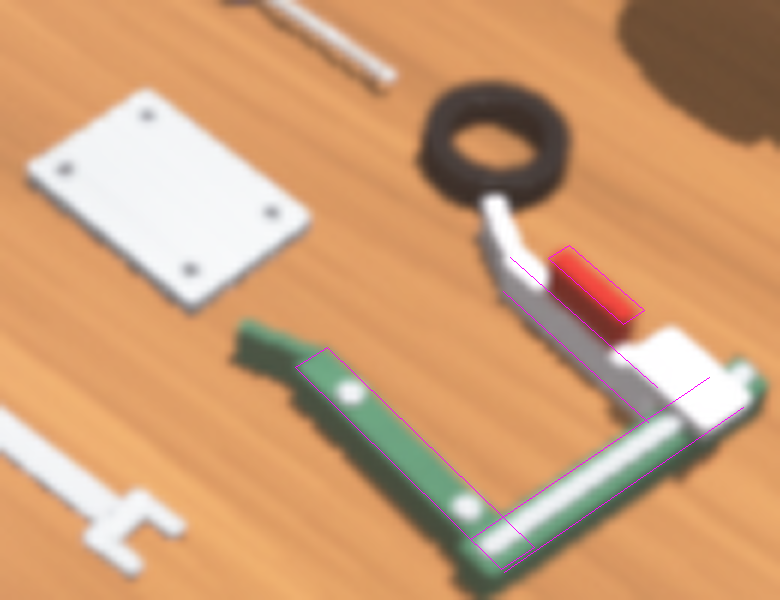

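View pics/ov_b.png

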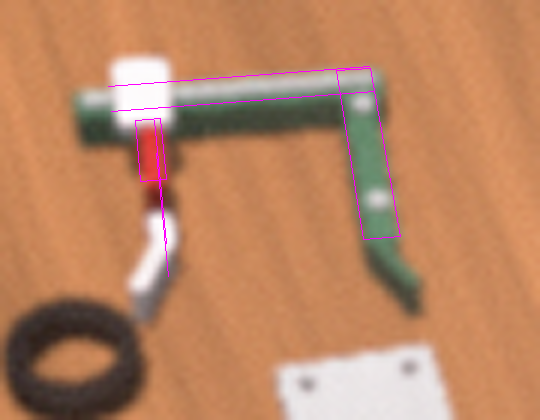

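```bash
python3 - <<'E'
from fit import *
print("tape",ground(w,[(239,130)],.022),ground(a,[(381,214)],.022))
plan([.5532,-.0774,.10],1.505)
E
```

```text
tape [[0.41760061 0.06851668 0.022     ]] [[0.42789225 0.06747844 0.022     ]]
shift [-0.1006  0.0174  0.2511] turn [0.028 0.052 0.604] rows>= 6.5 at [0.5354 0.0246 0.3505] yaw 1.5682 F [ 2.1 -5.7  0.6] t 4.07 g 1.002
```

Call:
{"api": "play_rows", "payload": {"commands": "-0.02 0.003 0.035 0 0 0.1; -0.04 0.007 0.07 0 0 0.2; -0.06 0.01 0.11 0 0 0.4; -0.08 0.014 0.15 0 0 0.6; -0.1 0.017 0.19 0.03 0.05 0.6; -0.1006 0.0174 0.22 0.03 0.05 0.6; -0.1006 0.0174 0.24 0.03 0.05 0.6; -0.1006 0.0174 0.251 0.03 0.05 0.6; -0.1006 0.0174 0.251 0.03 0.05 0.6; -0.1006 0.0174 0.251 0.03 0.05 0.6; -0.1006 0.0174 0.251 0.03 0.05 0.6; -0.1006 0.0174 0.251 0.03 0.05 0.6"}}

```text
clock: 5.07
eef_pos: [0.5551, -0.077, 0.1024]
ee_rot: [3.138, -0.0, 1.506]
contact_force: [-0.5, -0.3, -0.1]
gripper_width: 1.001
```

```bash
python3 - <<'E'
from fit import *
plan([.5532,-.0774,.003],1.505)
s=cams.snapshot("wrist");cv2.imwrite("pics/w2.png",s["img"])
s=cams.snapshot("side");crop(s,240,110,150,110,5,"pics/b2.png")
E
```

```text
shift [-0.0005 -0.0023  0.0993] turn [ 0.037 -0.     0.013] rows>= 2.4 at [ 0.5551 -0.077   0.1024] yaw 1.5063 F [-0.5 -0.3 -0.1] t 5.07 g 1.001
```

View pics/w2.png

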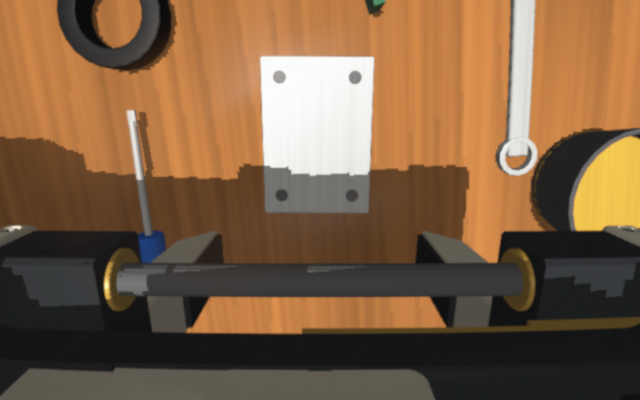

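View pics/b2.png

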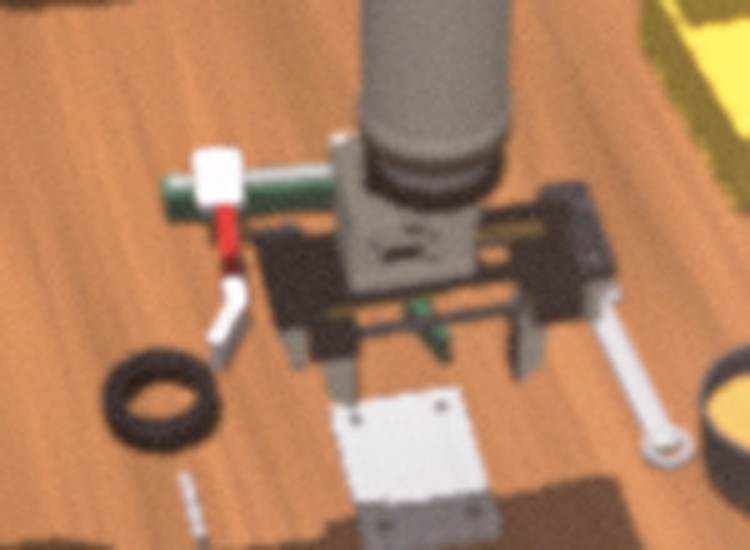

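Call:
{"api": "play_rows", "payload": {"commands": "0 -0.001 0.03 0.03 0 0; 0 -0.0023 0.055 0.037 0 0; 0 -0.0023 0.075 0.037 0 0; 0 -0.0023 0.09 0.037 0 0; 0 -0.0023 0.099 0.037 0 0; 0 -0.0023 0.099 0.037 0 0; 0 -0.0023 0.099 0.037 0 0", "gripper": 0.0918}}

```text
clock: 5.75
eef_pos: [0.553, -0.077, 0.0034]
ee_rot: [-3.141, 0.0, 1.506]
contact_force: [-0.3, 0.2, 0.1]
gripper_width: 0.998
```

Call:
{"api": "play_rows", "payload": {"commands": "0 0 0 0 0 0; 0 0 0 0 0 0; 0 0 0 0 0 0; 0 0 0 0 0 0; 0 0 0 0 0 0", "gripper": 0.078, "grip_force": 25}}

```text
clock: 6.17
eef_pos: [0.5534, -0.0769, 0.004]
ee_rot: [3.141, -0.0, 1.506]
contact_force: [-1.0, 0.0, 0.6]
gripper_width: 0.854
```

```bash
python3 - <<'E'
from fit import *
# plate centre target tray (-0.097,+0.004); tool is 45 mm behind
p=[.5564,.1604,1.4042]
t=T(p,[(-.097-.045,.005,0)])[0];print(t)
t2=T(p,[(-.19-.03,.005,0)])[0]
plan([t2[0],t2[1],.003],1.4042)
plan([t[0],t[1],.003],1.4042)
s=cams.snapshot("side");crop(s,240,110,150,110,5,"pics/b3.png")
E
```

```text
[0.52792182 0.02119514 0.        ]
shift [ 0.0187 -0.0398  0.0009] turn [ 0.005 -0.001  0.974] rows>= 1.1 at [ 0.5534 -0.0769  0.004 ] yaw 1.5062 F [-1.   0.   0.6] t 6.17 g 0.854
shift [ 0.0963 -0.0318  0.0009] turn [ 0.005 -0.001  0.974] rows>= 2.4 at [ 0.5534 -0.0769  0.004 ] yaw 1.5062 F [-1.   0.   0.6] t 6.17 g 0.854
```

View pics/b3.png

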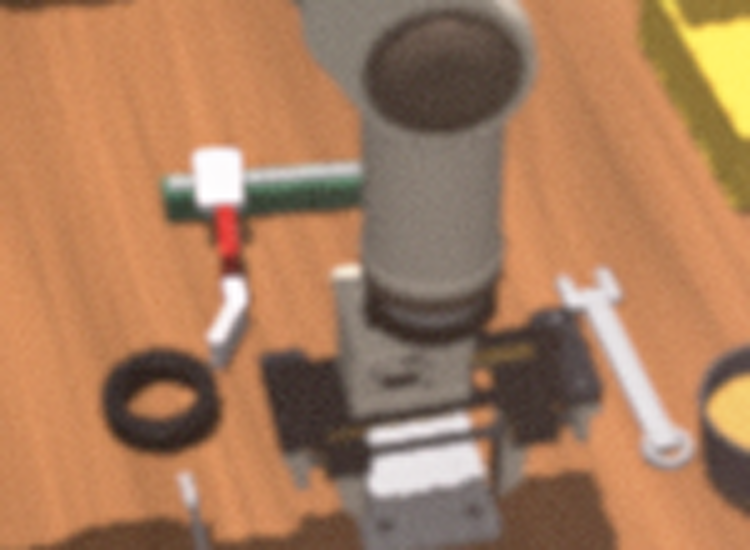

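```bash
python3 - <<'E'
from fit import *
s=cams.snapshot("side")
st=r.get_state(); print(st["eef_pos"],st["gripper_width"])
pp=[.5562,-.0325,1.505]
im=s["img"].copy(); k=7;o=np.array((290,180));
im=cv2.resize(im[180:260,290:380],None,fx=k,fy=k,interpolation=cv2.INTER_CUBIC)
def pl(P,c,closed=True):
    u=((proj(s,P)-o+.5)*k-.5).astype(int); cv2.polylines(im,[u],closed,c,1)
pl(T(pp,[(x,y,.012) for x,y in [(.06,.042),(.06,-.042),(-.06,-.042),(-.06,.042)]]),(255,0,255))
R=Rn.from_euler("xyz",st["ee_rot"]).as_matrix()
e=st["eef_pos"]
for sg in (1,-1):
    pl(np.array([e+R@[x,sg*y,0] for x,y in [(-.0095,.039),(.0095,.039),(.0095,.059),(-.0095,.059)]]),(0,0,255))
cv2.imwrite("pics/b4.png",im)
w=cams.snapshot("wrist");cv2.imwrite("pics/w4.png",w["img"])
E
```

```text
[ 0.55316519 -0.07696894  0.00363872] 0.8487379013126476
```

View pics/b4.png

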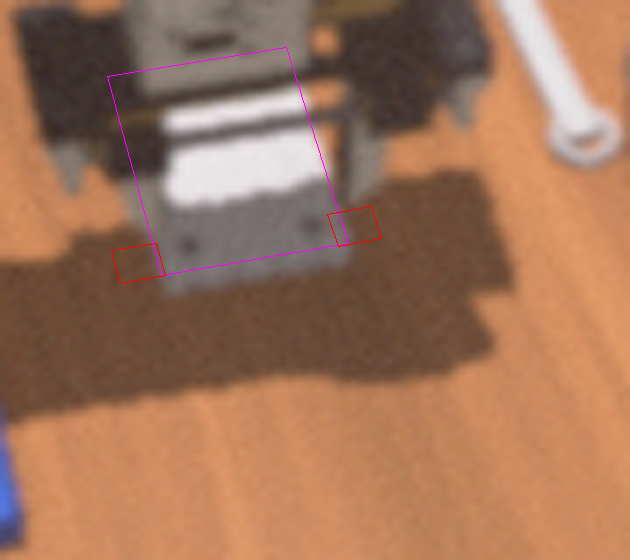

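View pics/w4.png

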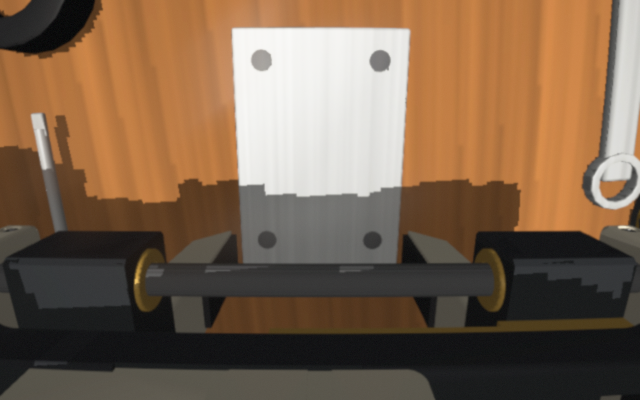

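Call:
{"api": "play_rows", "payload": {"commands": "0 0 0 0 0 0; 0 0 0 0 0 0; 0 0 0 0 0 0; 0 0 0 0 0 0", "gripper": 0.06, "grip_force": 25}}

```text
clock: 6.65
eef_pos: [0.553, -0.077, 0.0035]
ee_rot: [-3.141, -0.0, 1.506]
contact_force: [-0.9, 0.0, -0.2]
gripper_width: 0.661
```

```bash
python3 - <<'E'
from fit import *
w=cams.snapshot("wrist");cv2.imwrite("pics/w5.png",w["img"])
st=r.get_state();print(proj(w,[st["eef_pos"]]),st["gripper_width"]*.0918,w["eye"])
E
```

```text
[[320.26045326 233.40126159]] 0.060396682693920734 [ 0.55695014 -0.00859985  0.1907019 ]
```

View pics/w5.png

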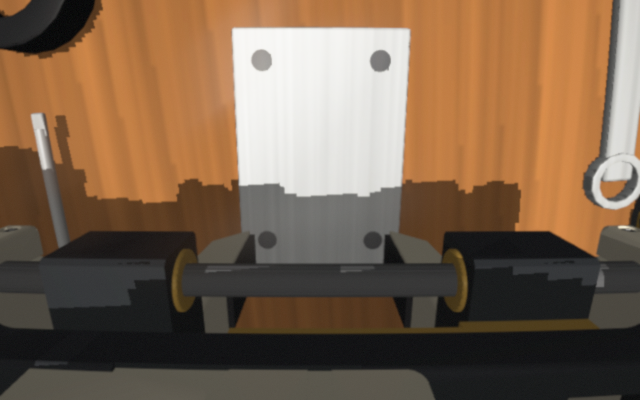

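Call:
{"api": "play_rows", "payload": {"commands": "0 0 0 0 0 0; 0 0 0 0 0 0; 0 0 0 0 0 0; 0 0 0.003 0 0 0; 0 0 0.005 0 0 0; 0 0 0.005 0 0 0", "gripper": 0.0918}}

```text
clock: 7.2
eef_pos: [0.5526, -0.0769, -0.0021]
ee_rot: [-3.14, -0.0, 1.506]
contact_force: [0.6, -1.0, -0.6]
gripper_width: 0.991
```

Call:
{"api": "play_rows", "payload": {"commands": "0 0 0.002 0 0 0; 0 0 0.004 0 0 0; 0 0 0.004 0 0 0"}}

```text
clock: 7.45
eef_pos: [0.5522, -0.0768, -0.0066]
ee_rot: [-3.14, -0.0, 1.506]
contact_force: [-0.5, 0.2, 0.7]
gripper_width: 0.997
```

Call:
{"api": "play_rows", "payload": {"commands": "0 0 0.002 0 0 0; 0 0 0.004 0 0 0; 0 0 0.004 0 0 0"}}

```text
clock: 7.7
eef_pos: [0.5518, -0.0768, -0.0111]
ee_rot: [-3.139, -0.0, 1.506]
contact_force: [-0.2, 0.0, -0.1]
gripper_width: 0.999
```

Call:
{"api": "play_rows", "payload": {"commands": "0 0.0014 0.002 0 0 0; 0 0.0014 0.003 0 0 0; 0 0.0014 0.003 0 0 0"}}

```text
clock: 7.95
eef_pos: [0.5531, -0.0768, -0.0144]
ee_rot: [-3.138, -0.0, 1.506]
contact_force: [-0.6, 1.4, -0.6]
gripper_width: 1.004
```

```bash
python3 - <<'E'
from fit import *
s=cams.snapshot("side");crop(s,290,180,90,80,7,"pics/b6.png")
w=cams.snapshot("wrist");cv2.imwrite("pics/w6.png",w["img"])
E
```

```text
(no output)
```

View pics/b6.png

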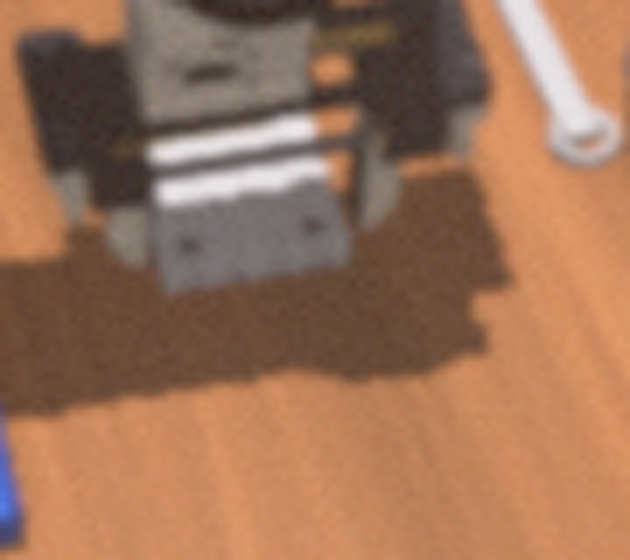

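View pics/w6.png

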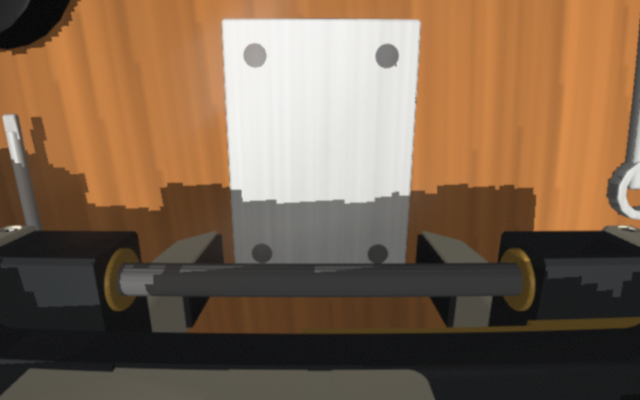

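Call:
{"api": "play_rows", "payload": {"commands": "0 0 0 0 0 0; 0 0 0 0 0 0; 0 0 0 0 0 0; 0 0 0 0 0 0", "gripper": 0.074, "grip_force": 25}}

```text
clock: 8.38
eef_pos: [0.5532, -0.0768, -0.0141]
ee_rot: [-3.139, -0.0, 1.506]
contact_force: [-0.1, 0.4, -0.2]
gripper_width: 0.816
```

Call:
{"api": "play_rows", "payload": {"commands": "0 0 0 0 0 0; 0 0 0 0 0 0; 0 0 0 0 0 0; 0 0 0.003 0 0 0; 0 0 0.005 0 0 0; 0 0 0.005 0 0 0", "gripper": 0.0918}}

```text
clock: 8.88
eef_pos: [0.5527, -0.0768, -0.0197]
ee_rot: [-3.138, -0.0, 1.506]
contact_force: [-0.6, -1.2, -0.2]
gripper_width: 1.001
```

Call:
{"api": "play_rows", "payload": {"commands": "0 0 0.002 0 0 0; 0 0 0.004 0 0 0; 0 0 0.004 0 0 0"}}

```text
clock: 9.13
eef_pos: [0.5522, -0.0767, -0.0242]
ee_rot: [-3.137, -0.0, 1.506]
contact_force: [0.2, 0.7, -1.1]
gripper_width: 0.994
```

Call:
{"api": "play_rows", "payload": {"commands": "0 0.001 0 0 0 0; 0 0.001 0 0 0 0; 0 0.001 0 0 0 0; 0 0.001 0 0 0 0; 0 0.001 0 0 0 0", "gripper": 0.076, "grip_force": 25}}

```text
clock: 9.55
eef_pos: [0.5532, -0.0768, -0.0243]
ee_rot: [-3.137, -0.0, 1.506]
contact_force: [0.2, 0.0, -2.8]
gripper_width: 0.914
```

```bash
python3 - <<'E'
from fit import *
s=cams.snapshot("side");crop(s,290,180,90,80,7,"pics/b7.png")
w=cams.snapshot("wrist");cv2.imwrite("pics/w7.png",w["img"])
E
```

```text
(no output)
```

View pics/b7.png

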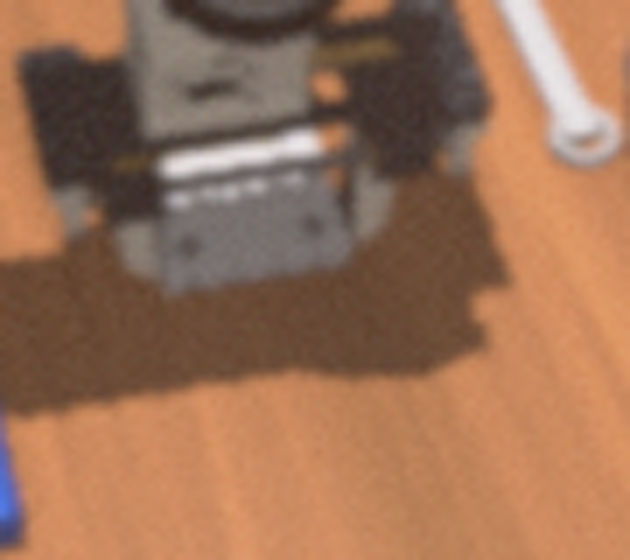

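View pics/w7.png

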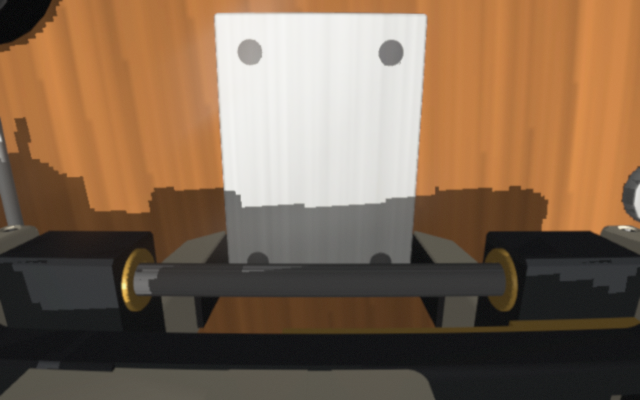

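```bash
python3 - <<'E'
from fit import *
p=[.5564,.1604,1.4042]
for x in (-.222,-.142):
    t=T(p,[(x,.005,0)])[0]; plan([t[0],t[1],-.0235],1.4042)
E
```

```text
shift [ 0.0165 -0.0397 -0.0006] turn [-0.043  0.001  0.973] rows>= 1.0 at [ 0.5532 -0.0768 -0.0243] yaw 1.5061 F [ 1.4 -0.9 -3.1] t 9.65 g 0.91
shift [ 0.0961 -0.0316 -0.0006] turn [-0.043  0.001  0.973] rows>= 2.4 at [ 0.5532 -0.0768 -0.0243] yaw 1.5061 F [ 1.4 -0.9 -3.1] t 9.65 g 0.91
```

Call:
{"api": "play_rows", "payload": {"commands": "0.003 -0.008 -0.0006 0 0 0.2; 0.006 -0.016 -0.0006 0 0 0.4; 0.01 -0.024 -0.0006 -0.04 0 0.6; 0.013 -0.032 -0.0006 -0.04 0 0.8; 0.0165 -0.0397 -0.0006 -0.04 0 0.97; 0.0165 -0.0397 -0.0006 -0.04 0 0.97; 0.028 -0.0385 -0.0006 -0.04 0 0.97; 0.04 -0.0373 -0.0006 -0.04 0 0.97; 0.052 -0.036 -0.0006 -0.04 0 0.97; 0.064 -0.0348 -0.0006 -0.04 0 0.97; 0.076 -0.0336 -0.0006 -0.04 0 0.97; 0.088 -0.0324 -0.0006 -0.04 0 0.97; 0.096 -0.0316 -0.0006 -0.04 0 0.97; 0.096 -0.0316 -0.0006 -0.04 0 0.97; 0.096 -0.0316 -0.0006 -0.04 0 0.97"}}

```text
clock: 10.9
eef_pos: [0.528, 0.0222, -0.0236]
ee_rot: [-3.141, -0.0, 1.406]
contact_force: [-0.7, 0.9, -3.3]
gripper_width: 0.907
```

```bash
python3 - <<'E'
from fit import *
s=cams.snapshot("side");crop(s,250,120,110,100,6,"pics/b8.png")
w=cams.snapshot("wrist");cv2.imwrite("pics/w8.png",w["img"])
E
```

```text
(no output)
```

View pics/b8.png

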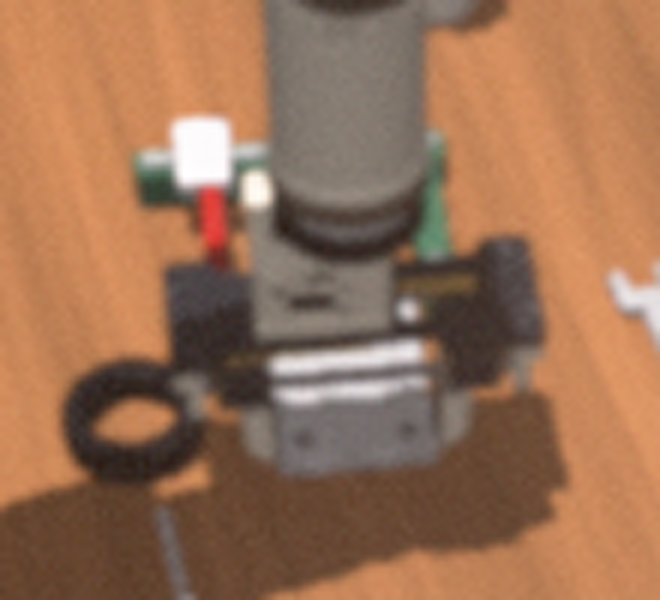

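View pics/w8.png

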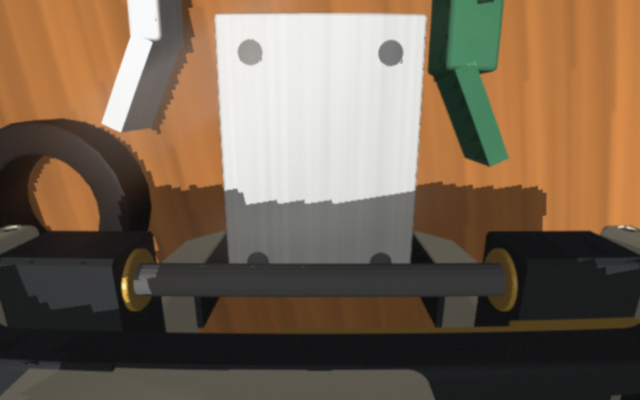

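```bash
python3 - <<'E'
from fit import *
w=cams.snapshot("wrist")
crop(w,100,0,410,170,1.95,"pics/w8c.png"); pickle.dump(w,open("w8.pkl","wb"))
E
```

```text
(no output)
```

View pics/w8c.png

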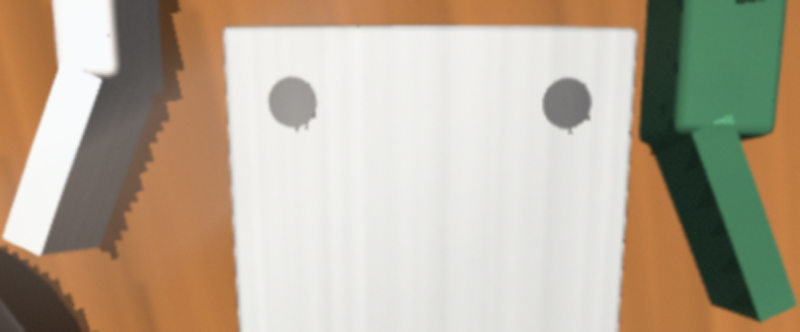

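```bash
python3 - <<'E'
from fit import *
w=pickle.load(open("w8.pkl","rb"))
u=lambda P: un(P,1.95,(100,0))
def show(n,px,z):
    g=ground(w,u(px),z)[:,:2]; d=g[0]-g[1]; print(n,g.round(4).tolist(),"ang",round(np.arctan2(d[1],d[0]),4))
    p=[.5564,.1604,1.4042];q=g-p[:2];c,s=np.cos(p[2]),np.sin(p[2]);print("   tray",np.c_[q@[c,s],q@[-s,c]].round(4).tolist())
show("fix z0",[(648,0),(640,137)],0)
show("fix ztop",[(683,0),(677,130)],.026)
show("jaw z0",[(165,0),(158,88)],0)
show("plateR",[(636,30),(618,330)],.012)
show("plateL",[(225,30),(241,330)],.012)
show("platefront",[(225,30),(636,30)],.012)
E
```

```text
fix z0 [[0.5923, 0.1235], [0.5876, 0.0956]] ang 1.4044
   tray [[-0.0304, -0.0415], [-0.0588, -0.0415]]
fix ztop [[0.5901, 0.117], [0.5869, 0.0946]] ang 1.4273
   tray [[-0.0372, -0.0404], [-0.0599, -0.041]]
jaw z0 [[0.4897, 0.141], [0.4838, 0.1237]] ang 1.2452
   tray [[-0.0302, 0.0626], [-0.0483, 0.0655]]
plateR [[0.5854, 0.1157], [0.5753, 0.0554]] ang 1.4051
   tray [[-0.0393, -0.036], [-0.1004, -0.036]]
plateL [[0.5039, 0.1294], [0.4935, 0.0691]] ang 1.3988
   tray [[-0.0393, 0.0466], [-0.1004, 0.0469]]
platefront [[0.5039, 0.1294], [0.5854, 0.1157]] ang 2.9756
   tray [[-0.0393, 0.0466], [-0.0393, -0.036]]
```

Call:
{"api": "play_rows", "payload": {"commands": "0 0 0 0 0 0; 0 0 0 0 0 0; 0 0 0 0 0 0; 0 0 -0.02 0 0 0; 0 0 -0.05 0 0 0; 0 0 -0.08 0 0 0; -0.02 0 -0.08 0 0 0; -0.05 0 -0.08 0 0 0; -0.055 0 -0.08 0 0 0; -0.055 0 -0.08 0 0 0", "gripper": 0.0918}}

```text
clock: 11.88
eef_pos: [0.5184, -0.0372, 0.057]
ee_rot: [3.141, 0.002, 1.398]
contact_force: [0.7, -0.2, -0.8]
gripper_width: 1.001
```

Call:
{"api": "play_rows", "payload": {"commands": "0 0 0 0 0 0; 0 0 0 0 0 0; 0 0 0 0 0 0; 0 0 0 0 0 0; 0 0 0 0 0 0; 0 0 0 0 0 0", "gripper": 0.03}}

```text
clock: 12.38
eef_pos: [0.5184, -0.0366, 0.0569]
ee_rot: [3.141, 0.002, 1.399]
contact_force: [-0.4, -0.2, 1.1]
gripper_width: 0.611
```

```bash
python3 - <<'E'
from fit import *
w=cams.snapshot("wrist");cv2.imwrite("pics/w9.png",w["img"])
print(r.get_state()["gripper_width"]*.0918)
E
```

```text
0.05229584470804304
```

View pics/w9.png

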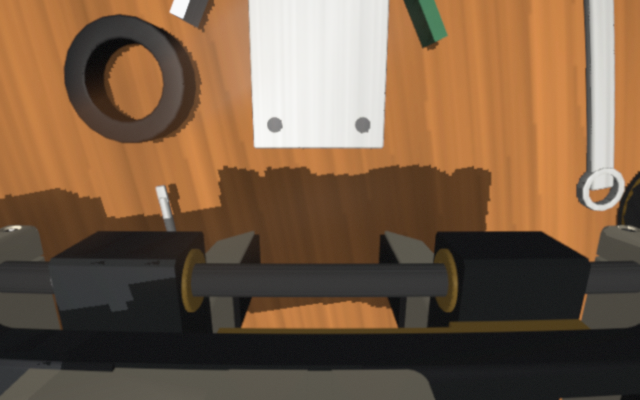

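Call:
{"api": "play_rows", "payload": {"commands": "0 0 0 0 0 0; 0 0 0 0 0 0; 0 0 0 0 0 0; 0 0 0 0 0 0; 0 0 0 0 0 0; 0 0 0 0 0 0", "gripper": 0.02}}

```text
clock: 12.93
eef_pos: [0.5184, -0.0367, 0.0569]
ee_rot: [3.141, 0.002, 1.399]
contact_force: [0.2, 0.1, 0.0]
gripper_width: 0.217
```

```bash
python3 - <<'E'
from fit import *
w=cams.snapshot("wrist");cv2.imwrite("pics/w10.png",w["img"])
s=cams.snapshot("side");crop(s,250,120,110,100,6,"pics/b10.png")
st=r.get_state();print(st["gripper_width"]*.0918, ((proj(s,[st["eef_pos"]])-[250,120]+.5)*6-.5))
E
```

```text
0.02021040840209512 [[364.11449482 458.88951339]]
```

View pics/w10.png

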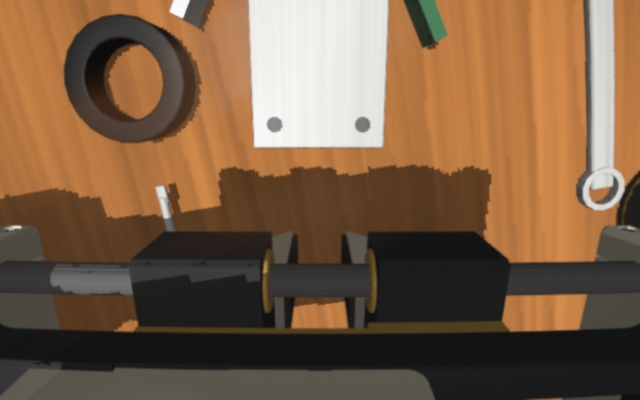

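View pics/b10.png

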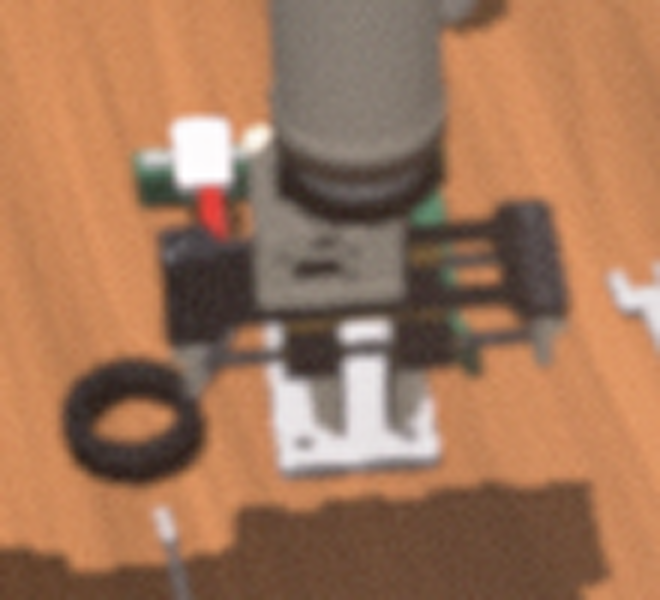

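```bash
cat >> fit.py <<'E'
TR=[.5564,.1604,1.4042]
def tplan(x,y,z,dyaw=0,tilt=0):
    t=T(TR,[(x,y,0)])[0]; s=r.get_state(); R0=Rn.from_euler("xyz",s["ee_rot"])
    R1=Rn.from_euler("xyz",[np.pi,0,TR[2]+dyaw])*Rn.from_rotvec([0,np.radians(tilt),0])
    d=R0.inv().apply(np.array([t[0],t[1],z])-s["eef_pos"]);rv=np.degrees((R0.inv()*R1).as_rotvec())/6
    q=s["eef_pos"]-[TR[0],TR[1],0];c,sn=np.cos(TR[2]),np.sin(TR[2])
    print("shift",d.round(4),"turn",rv.round(2),"| now tray",np.round([c*q[0]+sn*q[1],-sn*q[0]+c*q[1],q[2]],4),"F",s["contact_force"].round(1),"t",round(s["clock"],2),"g",round(s["gripper_width"]*.0918,4))
E
python3 - <<'E'
from fit import *
tplan(-.19,.005,.057,0,10)
tplan(-.19,.005,-.021,0,10)
E
```

```text
shift [ 0.0107 -0.0002 -0.0001] turn [ 0.01  1.68 -0.05] | now tray [-0.2007  0.0048  0.0569] F [1.1 0.3 0. ] t 13.03 g 0.0202
shift [ 0.0108 -0.0003  0.0779] turn [ 0.01  1.68 -0.05] | now tray [-0.2007  0.0048  0.0569] F [1.1 0.3 0. ] t 13.03 g 0.0202
```

Call:
{"api": "play_rows", "payload": {"commands": "0.005 0 0 0 0.8 -0.05; 0.0108 0 0.01 0.01 1.68 -0.05; 0.0108 0 0.03 0.01 1.68 -0.05; 0.0108 0 0.05 0.01 1.68 -0.05; 0.0108 0 0.06 0.01 1.68 -0.05; 0.0108 0 0.068 0.01 1.68 -0.05; 0.0108 0 0.073 0.01 1.68 -0.05; 0.0108 0 0.073 0.01 1.68 -0.05", "gripper": 0.04}}

```text
clock: 13.7
eef_pos: [0.5199, -0.0256, -0.0167]
ee_rot: [-3.14, -0.174, 1.405]
contact_force: [0.6, 0.3, 0.1]
gripper_width: 0.435
```

```bash
python3 - <<'E'
from fit import *
tplan(-.19,.005,-.021,0,10)
tplan(-.09,.005,-.021,0,10)
s=cams.snapshot("side");crop(s,250,120,110,100,6,"pics/b11.png")
w=cams.snapshot("wrist");cv2.imwrite("pics/w11.png",w["img"])
E
```

```text
shift [-0.0012  0.0002  0.0041] turn [-0.02  0.    0.01] | now tray [-0.1895  0.0052 -0.0167] F [0.6 0.3 0.1] t 13.7 g 0.0399
shift [0.0973 0.0003 0.0215] turn [-0.02  0.    0.01] | now tray [-0.1895  0.0052 -0.0167] F [0.6 0.3 0.1] t 13.7 g 0.0399
```

View pics/b11.png

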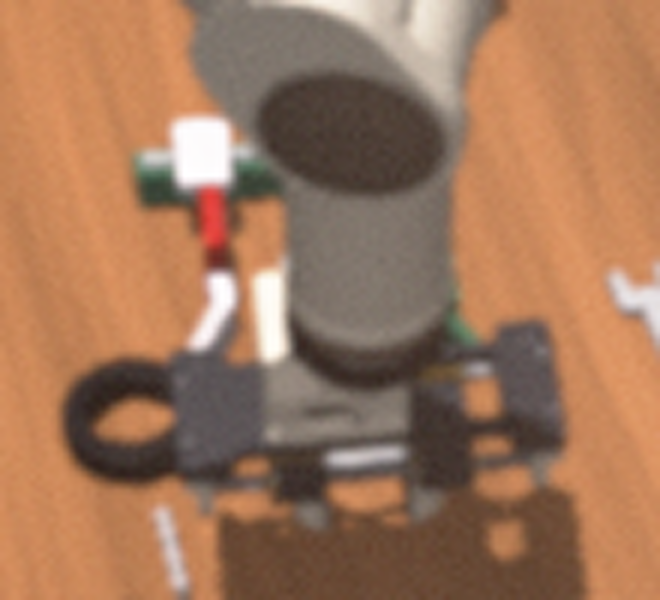

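View pics/w11.png

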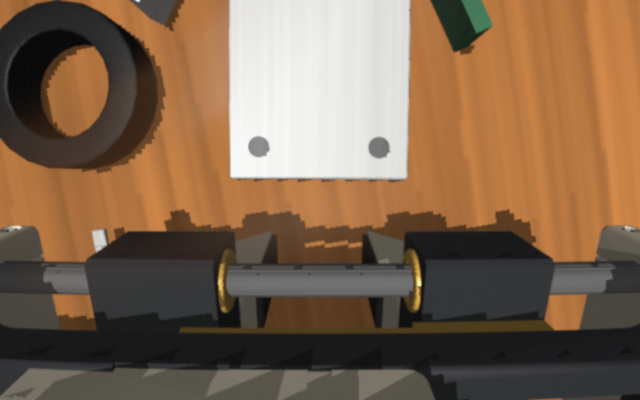

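Call:
{"api": "play_rows", "payload": {"commands": "-0.0012 0.0002 0.0041 -0.02 0 0; -0.0012 0.0002 0.0041 -0.02 0 0; 0.01 0.0002 0.0061 -0.02 0 0; 0.02 0.0002 0.0078 -0.02 0 0; 0.03 0.0002 0.0096 -0.02 0 0; 0.04 0.0002 0.0114 -0.02 0 0; 0.05 0.0003 0.0131 -0.02 0 0; 0.06 0.0003 0.0149 -0.02 0 0; 0.07 0.0003 0.0167 -0.02 0 0; 0.08 0.0003 0.0185 -0.02 0 0; 0.09 0.0003 0.0202 -0.02 0 0; 0.0973 0.0003 0.0215 -0.02 0 0; 0.0973 0.0003 0.0215 -0.02 0 0"}}

```text
clock: 14.88
eef_pos: [0.5376, 0.0755, -0.0199]
ee_rot: [3.139, -0.176, 1.408]
contact_force: [-0.2, 0.7, 0.9]
gripper_width: 0.436
```

```bash
python3 - <<'E'
from fit import *
tplan(-.075,.005,-.021,0,10)
tplan(-.06,.005,-.021,0,10)
s=cams.snapshot("side");crop(s,250,120,110,100,6,"pics/b12.png")
w=cams.snapshot("wrist");cv2.imwrite("pics/w12.png",w["img"])
E
```

```text
shift [ 0.0115 -0.0005  0.0032] turn [ 0.01 -0.01  0.04] | now tray [-0.0869  0.0045 -0.0199] F [-0.2  0.7  0.9] t 14.88 g 0.04
shift [ 0.0263 -0.0004  0.0058] turn [ 0.01 -0.01  0.04] | now tray [-0.0869  0.0045 -0.0199] F [-0.2  0.7  0.9] t 14.88 g 0.04
```

View pics/b12.png

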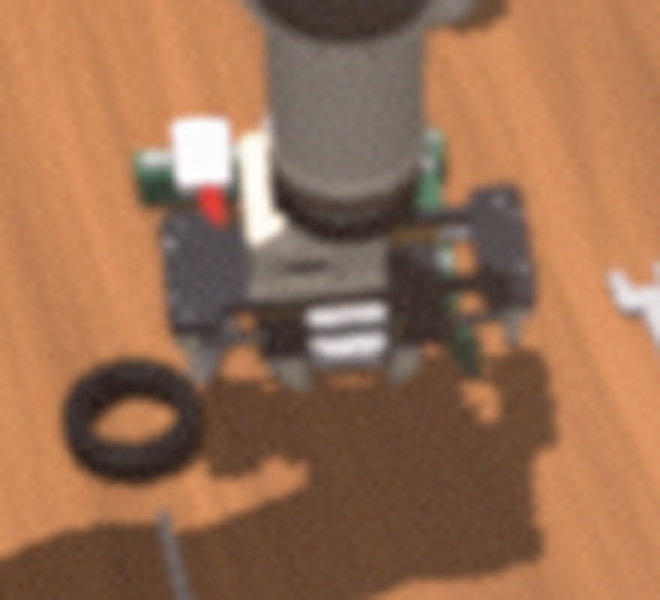

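View pics/w12.png

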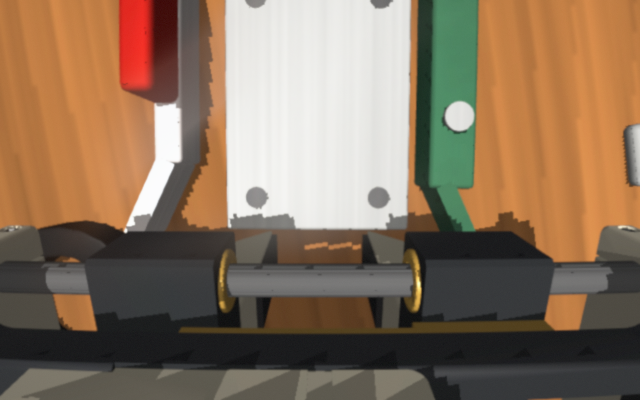

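Call:
{"api": "play_rows", "payload": {"commands": "0.006 -0.0003 0.0016 0.01 0 0.04; 0.0115 -0.0004 0.0032 0.01 0 0.04; 0.0145 -0.0004 0.0037 0.01 0 0.04; 0.0145 -0.0004 0.0037 0.01 0 0.04"}}

```text
clock: 15.32
eef_pos: [0.5393, 0.0894, -0.0212]
ee_rot: [3.142, -0.176, 1.403]
contact_force: [0.7, -1.6, 0.0]
gripper_width: 0.436
```

```bash
python3 - <<'E'
from fit import *
tplan(-.06,.005,-.021,0,10)
w=cams.snapshot("wrist");cv2.imwrite("pics/w13.png",w["img"])
g=ground(w,[(228,229),(408,229)],.012)[:,:2]
print(r.get_state()["contact_force"])
E
```

```text
shift [0.0127 0.0001 0.002 ] turn [ 0.   -0.01 -0.01] | now tray [-0.0728  0.0051 -0.0212] F [ 0.7 -1.6  0. ] t 15.32 g 0.0401
[ 0.6793727  -0.14797226 -0.48881511]
```

View pics/w13.png

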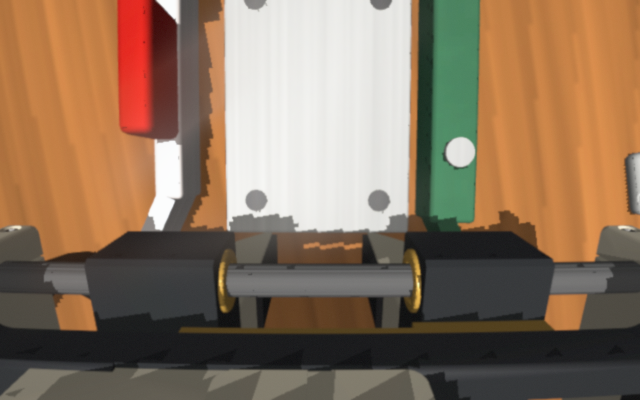

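Call:
{"api": "play_rows", "payload": {"commands": "0.003 0 0.0005 0 0 0; 0.006 0 0.001 0 0 0; 0.006 0 0.001 0 0 0"}}

```text
clock: 15.62
eef_pos: [0.5402, 0.0958, -0.0212]
ee_rot: [-3.141, -0.176, 1.404]
contact_force: [-0.7, -2.4, -0.3]
gripper_width: 0.434
```

```bash
python3 - <<'E'
from fit import *
w=cams.snapshot("wrist");cv2.imwrite("pics/w14.png",w["img"])
tplan(-.06,.005,-.021,0,10)
for px,z in [((320,231),.012),((450,222),.026)]:
    q=ground(w,[px],z)[0,:2]-TR[:2];c,s=np.cos(TR[2]),np.sin(TR[2]);print(c*q[0]+s*q[1])
crop(w,100,130,400,110,2,"pics/w14c.png")
E
```

```text
shift [0.0064 0.0002 0.0009] turn [-0.   -0.01 -0.  ] | now tray [-0.0665  0.0052 -0.0212] F [ 0.3 -2.5 -0.1] t 15.67 g 0.0397
-0.05944677008868349
-0.05331339289820611
```

View pics/w14c.png

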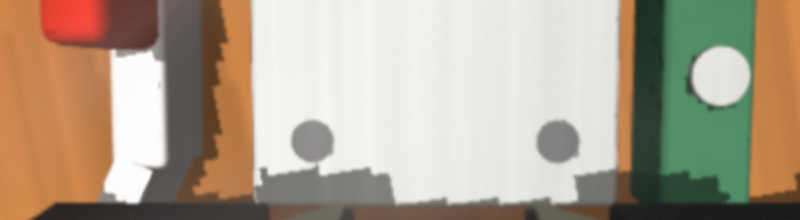

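Call:
{"api": "play_rows", "payload": {"commands": "0.001 0 0.0002 0 0 0; 0.002 0 0.0004 0 0 0; 0.002 0 0.0004 0 0 0"}}

```text
clock: 15.92
eef_pos: [0.5403, 0.096, -0.0214]
ee_rot: [-3.141, -0.174, 1.402]
contact_force: [-1.3, -6.0, 3.6]
gripper_width: 0.436
```

Call:
{"api": "play_rows", "payload": {"commands": "0.001 0 0.0002 0 0 0; 0.002 0 0.0004 0 0 0; 0.002 0 0.0004 0 0 0"}}

```text
clock: 16.17
eef_pos: [0.5403, 0.0961, -0.0215]
ee_rot: [-3.141, -0.172, 1.401]
contact_force: [-1.7, -8.0, 4.6]
gripper_width: 0.437
```

Call:
{"api": "play_rows", "payload": {"commands": "0.002 0 0.0004 0 0 0; 0.004 0 0.0007 0 0 0; 0.004 0 0.0007 0 0 0"}}

```text
clock: 16.42
eef_pos: [0.5404, 0.0962, -0.0217]
ee_rot: [-3.14, -0.169, 1.398]
contact_force: [-4.0, -12.2, 7.6]
gripper_width: 0.439
```

Call:
{"api": "play_rows", "payload": {"commands": "-0.01 0 -0.002 0 0 0; -0.025 0 -0.01 0 0 0; -0.03 0 -0.04 0 0 0; -0.03 0 -0.08 0 0 0; -0.04 0 -0.12 0 -0.8 0; -0.05 0 -0.16 0 -1.67 0; -0.06 0 -0.2 0 -1.67 0; -0.07 0 -0.22 0 -1.67 0; -0.07 0 -0.23 0 -1.67 0; -0.07 0 -0.23 0 -1.67 0"}}

```text
clock: 17.25
eef_pos: [0.5236, -0.0098, 0.1955]
ee_rot: [3.139, 0.004, 1.398]
contact_force: [0.2, 0.4, -0.5]
gripper_width: 0.434
```

```bash
python3 - <<'E'
from fit import *
w=cams.snapshot("wrist");cv2.imwrite("pics/w15.png",w["img"]);pickle.dump(w,open("w15.pkl","wb"))
tplan(-.06,.005,-.021,0,0)
u=proj(w,T(TR,[(x,y,.012) for x,y in [(.06,.047),(.06,-.037),(-.06,-.037),(-.06,.047)]]));print(u)
a=cams.snapshot("side");pickle.dump(a,open("s15.pkl","wb"))
crop(a,260,120,100,90,6,"pics/b15.png")
E
```

```text
shift [ 1.139e-01 -2.000e-04  2.140e-01] turn [-0.    0.04 -0.05] | now tray [-0.1729  0.0053  0.1935] F [-0.5 -1.   0.4] t 17.3 g 0.0402
[[270.96044119 -78.66878194]
 [363.00816385 -79.19854358]
 [360.91351456  57.5881029 ]
 [274.76906805  58.10259963]]
```

View pics/w15.png

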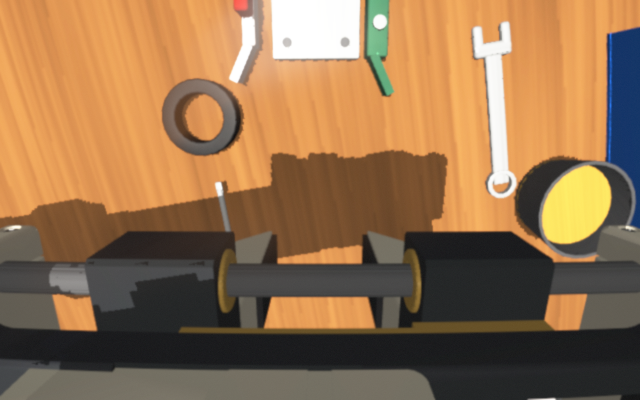

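View pics/b15.png

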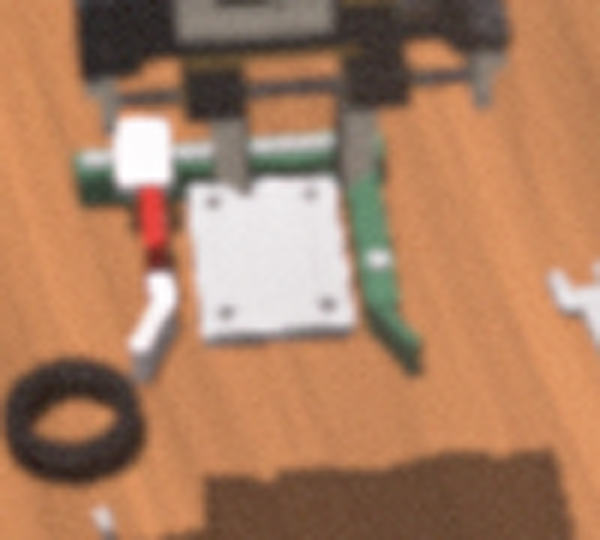

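```bash
python3 - <<'E'
from fit import *
a=pickle.load(open("s0.pkl","rb"))[1]
print(ground(a,[(266,306),(403,308),(413,251),(283,241),(291,280)],.04).round(3))
plan([.4986,-.373,.2],1.876)
E
```

```text
[[ 0.311 -0.358  0.04 ]
 [ 0.649 -0.463  0.04 ]
 [ 0.745 -0.304  0.04 ]
 [ 0.402 -0.167  0.04 ]
 [ 0.392 -0.299  0.04 ]]
shift [-0.3627  0.0396 -0.006 ] turn [-0.039  0.043 -4.553] rows>= 8.8 at [ 0.5215 -0.0089  0.1922] yaw 1.3992 F [-0.3  0.9 -0.9] t 17.35 g 0.436
```

Call:
{"api": "play_rows", "payload": {"commands": "-0.035 0.004 -0.01 0 0 -0.4; -0.07 0.008 -0.01 0 0 -0.8; -0.105 0.012 -0.01 0 0 -1.3; -0.14 0.016 -0.01 0 0 -1.8; -0.175 0.02 -0.01 0 0 -2.3; -0.21 0.024 -0.01 0 0 -2.8; -0.245 0.028 -0.01 0 0 -3.3; -0.28 0.032 -0.01 0 0 -3.8; -0.315 0.036 -0.01 -0.04 0.04 -4.3; -0.345 0.039 -0.008 -0.04 0.04 -4.55; -0.363 0.0396 -0.006 -0.04 0.04 -4.55; -0.363 0.0396 -0.006 -0.04 0.04 -4.55; -0.363 0.0396 -0.006 -0.04 0.04 -4.55; -0.363 0.0396 -0.006 -0.04 0.04 -4.55", "gripper": 0.06}}

```text
clock: 18.52
eef_pos: [0.4984, -0.371, 0.1976]
ee_rot: [-3.14, -0.004, 1.877]
contact_force: [0.7, 0.7, 0.5]
gripper_width: 0.653
```

```bash
python3 - <<'E'
from fit import *
w=cams.snapshot("wrist");cv2.imwrite("pics/w16.png",w["img"]);pickle.dump(w,open("w16.pkl","wb"))
plan([.4836,-.3257,.12],1.876)
C=[.4836,-.3257,1.8758]
print(proj(w,T(C,[(-.076,.042,.022),(-.076,-.042,.022),(.06,-.042,.022),(.06,.042,.022)])).round(1))
E
```

```text
shift [ 0.0473 -0.0009  0.0783] turn [-0.01  -0.027  0.018] rows>= 2.2 at [ 0.4989 -0.3707  0.1982] yaw 1.8778 F [ 0.8  0.5 -0.5] t 18.57 g 0.653
[[279.1 201.7]
 [359.3 201.9]
 [363.2  65. ]
 [275.7  64.8]]
```

View pics/w16.png

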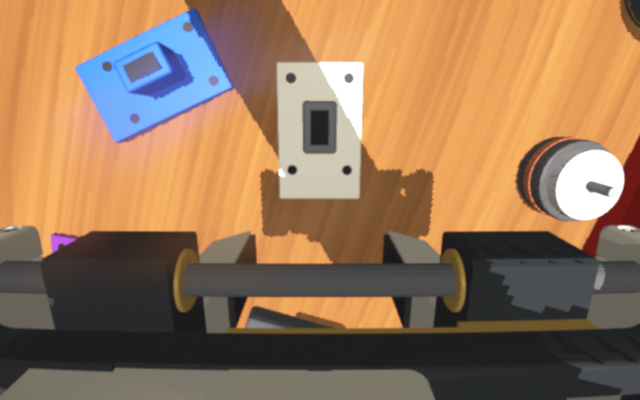

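```bash
python3 - <<'E'
from fit import *
w=pickle.load(open("w16.pkl","rb"))
crop(w,260,50,120,160,4.9,"pics/w16c.png")
Q=[(-.076,.042,.022),(-.076,-.042,.022),(.06,-.042,.022),(.06,.042,.022)]
p,res=fitpts([(w,Q,np.array([(280,197),(359.5,199),(363.5,62),(277.5,62)]))],[.48,-.32,1.87]);print(p,res)
Q2=[(x,y,.067) for x,y in [(-.023,.015),(-.023,-.015),(.023,-.015),(.023,.015)]]
print(proj(w,T(p,Q2)).round(1))
E
```

```text
[ 0.48348141 -0.32247181  1.87161042] [-0.5  1.7  0.4  0.2  0.9 -0.2 -0.7 -0.8]
[[303.1 153.6]
 [337.  153.8]
 [337.9 100.3]
 [302.9 100.1]]
```

View pics/w16c.png

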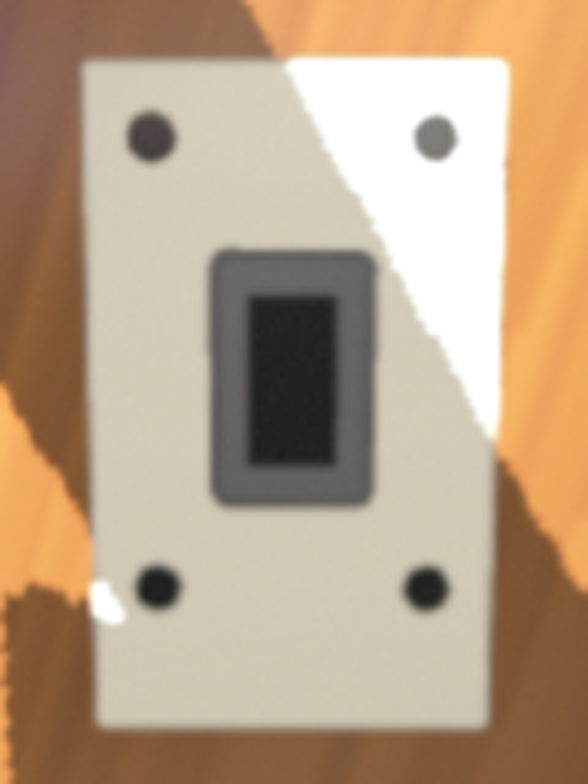

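```bash
python3 - <<'E'
from fit import *
plan([.4835,-.3226,.08],1.872)
plan([.4835,-.3226,.012],1.872)
E
```

```text
shift [ 0.0502 -0.      0.1183] turn [-0.01  -0.027  0.056] rows>= 3.1 at [ 0.4989 -0.3707  0.1982] yaw 1.8778 F [ 0.8  0.5 -0.5] t 18.57 g 0.653
shift [5.000e-02 1.000e-04 1.863e-01] turn [-0.01  -0.027  0.056] rows>= 4.6 at [ 0.4989 -0.3707  0.1982] yaw 1.8778 F [ 0.8  0.5 -0.5] t 18.57 g 0.653
```

Call:
{"api": "play_rows", "payload": {"commands": "0.02 0 0.03 0 0 0.05; 0.04 0 0.06 0 -0.03 0.05; 0.0502 0 0.09 0 -0.03 0.05; 0.0502 0 0.115 -0.01 -0.03 0.05; 0.0502 0 0.125 -0.01 -0.03 0.05; 0.0502 0 0.125 -0.01 -0.03 0.05; 0.0502 0 0.125 -0.01 -0.03 0.05"}}

```text
clock: 19.15
eef_pos: [0.4841, -0.3223, 0.0737]
ee_rot: [3.142, 0.0, 1.873]
contact_force: [-0.2, 0.0, 1.1]
gripper_width: 0.649
```

```bash
python3 - <<'E'
from fit import *
plan([.4835,-.3226,.012],1.872)
w=cams.snapshot("wrist");cv2.imwrite("pics/w17.png",w["img"])
s=cams.snapshot("side");crop(s,280,230,100,90,6,"pics/b17.png")
E
```

```text
shift [-0.0001 -0.0007  0.0617] turn [0.001 0.003 0.014] rows>= 1.5 at [ 0.4841 -0.3223  0.0737] yaw 1.8735 F [-0.2  0.   1.1] t 19.15 g 0.649
```

View pics/w17.png

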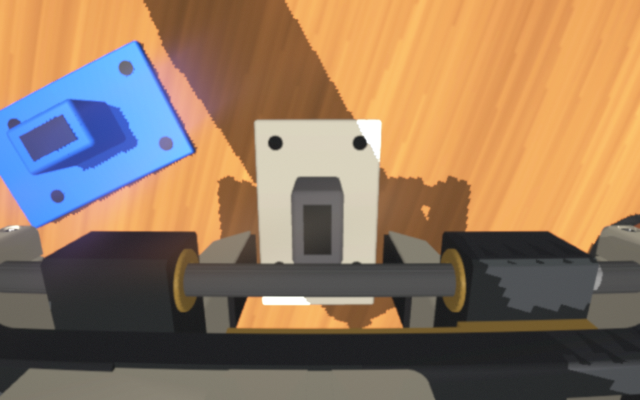

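View pics/b17.png

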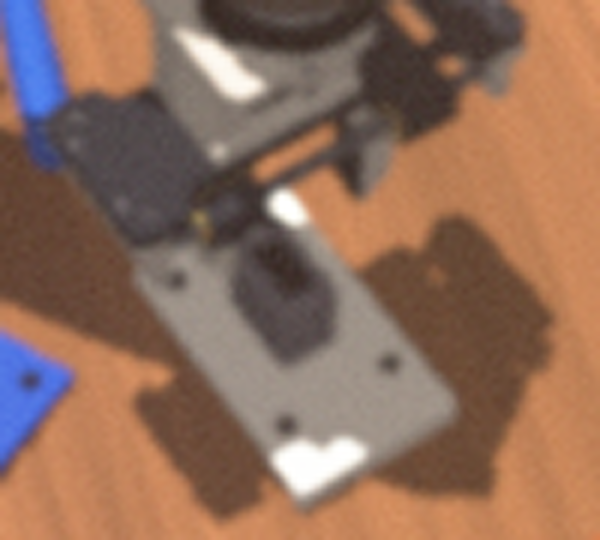

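Call:
{"api": "play_rows", "payload": {"commands": "0 -0.0007 0.02 0 0 0; 0 -0.0007 0.038 0 0 0; 0 -0.0007 0.05 0 0 0; 0 -0.0007 0.056 0 0 0; 0 -0.0007 0.06 0 0 0; 0 -0.0007 0.06 0 0 0; 0 -0.0007 0.06 0 0 0"}}

```text
clock: 19.83
eef_pos: [0.485, -0.3244, 0.0157]
ee_rot: [3.139, 0.003, 1.872]
contact_force: [-0.1, -0.1, 0.3]
gripper_width: 0.657
```

```bash
python3 - <<'E'
from fit import *
plan([.4835,-.3226,.012],1.872)
w=cams.snapshot("wrist");cv2.imwrite("pics/w18.png",w["img"])
s=cams.snapshot("side");crop(s,280,230,100,90,6,"pics/b18.png")
E
```

```text
shift [ 0.0021 -0.0009  0.0037] turn [0.026 0.033 0.004] rows>= 0.1 at [ 0.485  -0.3244  0.0157] yaw 1.8724 F [-0.1 -0.1  0.3] t 19.83 g 0.657
```

View pics/w18.png

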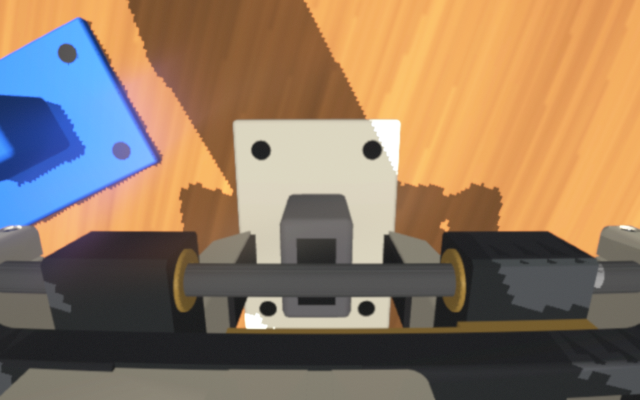

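View pics/b18.png

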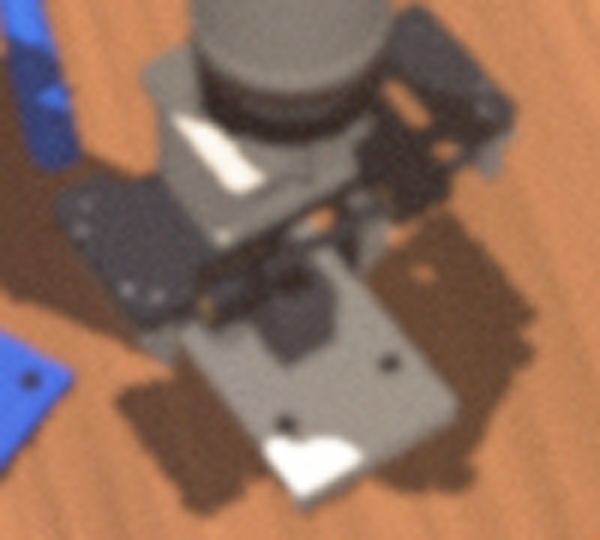

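Call:
{"api": "play_rows", "payload": {"commands": "0.002 -0.0009 0.0035 0.02 0.03 0; 0.002 -0.0009 0.0035 0.02 0.03 0; 0.002 -0.0009 0.0035 0.02 0.03 0"}}

```text
clock: 20.18
eef_pos: [0.4837, -0.3227, 0.0126]
ee_rot: [3.14, 0.001, 1.873]
contact_force: [0.8, 0.1, -0.3]
gripper_width: 0.658
```

Call:
{"api": "play_rows", "payload": {"commands": "0 0 0 0 0 0; 0 0 0 0 0 0; 0 0 0 0 0 0; 0 0 0 0 0 0; 0 0 0 0 0 0; 0 0 0 0 0 0; 0 0 0 0 0 0", "gripper": 0.02, "grip_force": 30}}

```text
clock: 20.77
eef_pos: [0.4837, -0.3227, 0.0126]
ee_rot: [3.141, 0.001, 1.873]
contact_force: [-0.1, -0.4, 1.0]
gripper_width: 0.324
```

Call:
{"api": "play_rows", "payload": {"commands": "0 0 -0.005 0 0 0; 0 0 -0.015 0 0 0; 0 0 -0.035 0 0 0; 0 0 -0.06 0 0 0; 0 0 -0.09 0 0 0; 0 0 -0.11 0 0 0; 0 0 -0.12 0 0 0; 0 0 -0.12 0 0 0"}}

```text
clock: 21.43
eef_pos: [0.4853, -0.3238, 0.1358]
ee_rot: [3.137, 0.004, 1.872]
contact_force: [1.2, -0.9, -0.6]
gripper_width: 0.324
```

```bash
python3 - <<'E'
from fit import *
s=cams.snapshot("side");crop(s,250,200,130,110,6,"pics/b19.png")
w=cams.snapshot("wrist");cv2.imwrite("pics/w19.png",w["img"])
tplan(-.004,.005,.13)
E
```

```text
shift [0.4377 0.207  0.0024] turn [ 0.01 -0.    4.47] | now tray [-0.4881 -0.008   0.1323] F [ 0.5  0.6 -2.6] t 21.53 g 0.0303
```

View pics/b19.png

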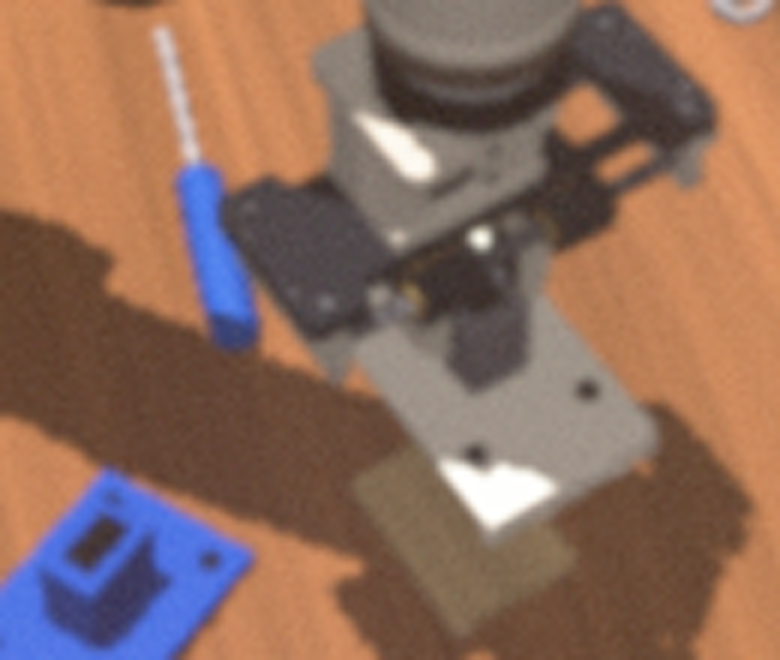

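View pics/w19.png

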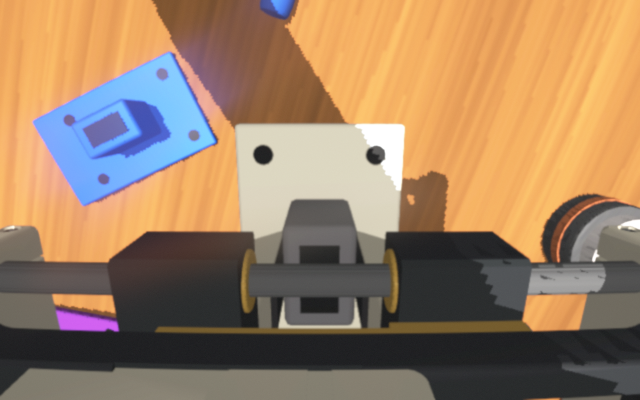

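Call:
{"api": "play_rows", "payload": {"commands": "0.01 0.005 0 0 0 0.1; 0.033 0.016 0 0 0 0.35; 0.06 0.028 0 0 0 0.6; 0.088 0.042 0 0 0 0.9; 0.118 0.056 0 0 0 1.2; 0.148 0.07 0 0 0 1.5; 0.178 0.084 0 0 0 1.8; 0.208 0.098 0 0 0 2.1; 0.238 0.113 0 0 0 2.45; 0.268 0.127 0 0 0 2.75; 0.298 0.141 0 0 0 3.05; 0.328 0.155 0 0 0 3.35; 0.358 0.169 0 0 0 3.65; 0.385 0.182 0 0 0 3.95; 0.408 0.193 0 0 0 4.2; 0.425 0.201 0 0 0 4.4; 0.4377 0.207 0.002 0 0 4.47; 0.4377 0.207 0.002 0 0 4.47; 0.4377 0.207 0.002 0 0 4.47"}}

```text
clock: 23.12
eef_pos: [0.5491, 0.1573, 0.1284]
ee_rot: [-3.139, 0.002, 1.407]
contact_force: [0.6, -0.5, -2.0]
gripper_width: 0.326
```

```bash
python3 - <<'E'
from fit import *
s=cams.snapshot("side");crop(s,250,90,120,110,6,"pics/b20.png")
w=cams.snapshot("wrist");cv2.imwrite("pics/w20.png",w["img"])
a=cams.snapshot("scene");crop(a,300,180,150,120,5,"pics/a20.png")
tplan(-.004,.005,.04);tplan(-.004,.005,.0106)
E
```

```text
shift [0.0024 0.0002 0.0897] turn [-0.    0.01 -0.01] | now tray [-0.0062  0.0051  0.1297] F [ 0.4  0.1 -0.5] t 23.27 g 0.0294
shift [0.0024 0.0002 0.1191] turn [-0.    0.01 -0.01] | now tray [-0.0062  0.0051  0.1297] F [ 0.4  0.1 -0.5] t 23.27 g 0.0294
```

View pics/b20.png

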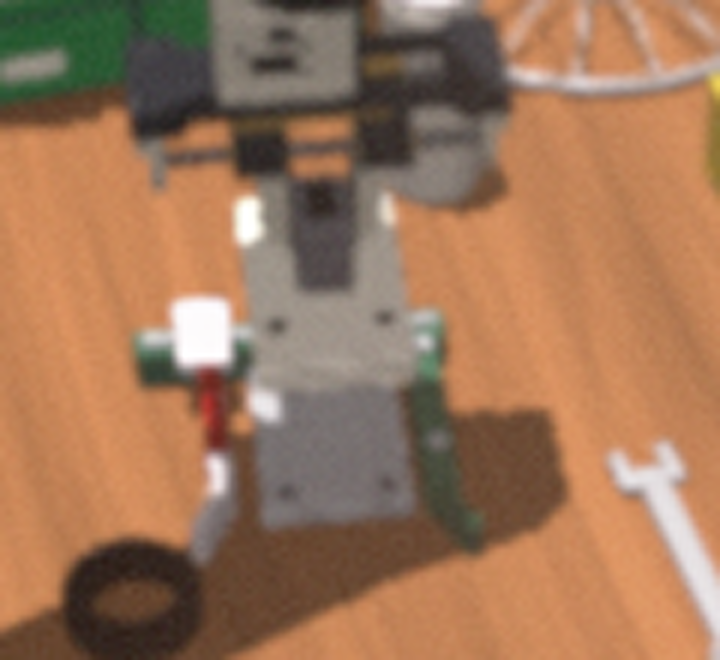

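View pics/w20.png

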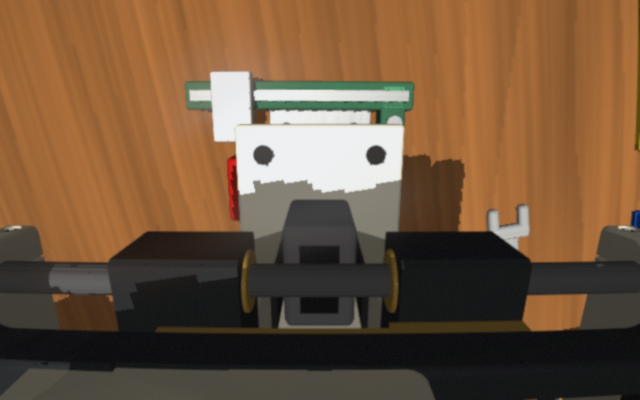

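View pics/a20.png

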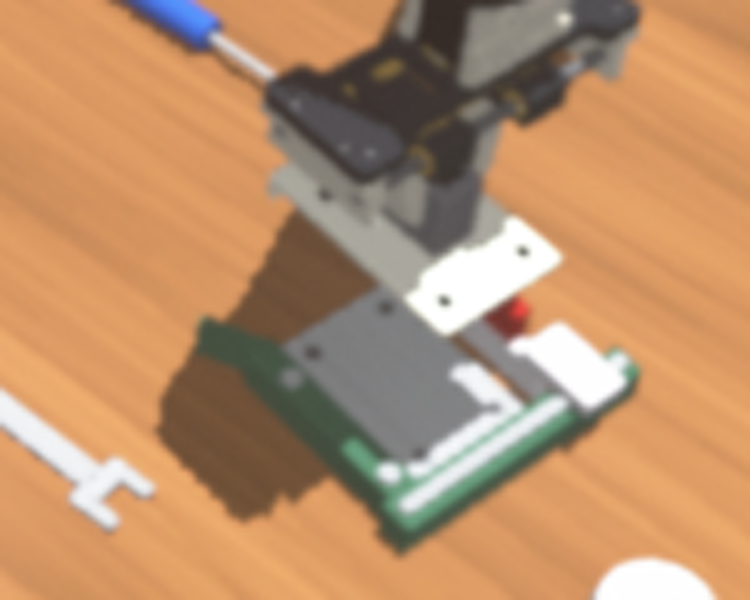

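Call:
{"api": "play_rows", "payload": {"commands": "0.001 0 0.015 0 0 0; 0.002 0 0.035 0 0 0; 0.0024 0 0.055 0 0 0; 0.0024 0 0.075 0 0 0; 0.0024 0 0.09 0 0 0; 0.0024 0 0.098 0 0 0; 0.0024 0 0.1 0 0 0; 0.0024 0 0.1 0 0 0; 0.0024 0 0.1 0 0 0"}}

```text
clock: 24.02
eef_pos: [0.5515, 0.157, 0.0305]
ee_rot: [3.141, 0.001, 1.402]
contact_force: [0.3, -0.8, -1.7]
gripper_width: 0.322
```

```bash
python3 - <<'E'
from fit import *
s=cams.snapshot("side");crop(s,250,90,120,110,6,"pics/b21.png")
w=cams.snapshot("wrist");cv2.imwrite("pics/w21.png",w["img"])
a=cams.snapshot("scene");crop(a,300,180,150,120,5,"pics/a21.png")
tplan(-.004,.005,.0106)
# rear edge of cover from wrist
E
```

```text
shift [-0.0003 -0.0008  0.0202] turn [ 0.02  0.   -0.02] | now tray [-0.0037  0.0043  0.0308] F [ 0.   0.  -2.1] t 24.17 g 0.0295
```

View pics/b21.png

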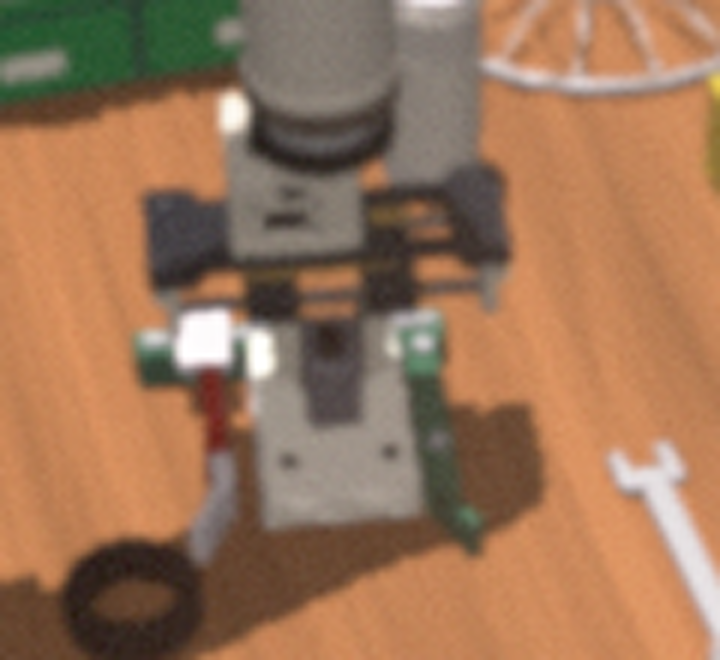

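View pics/w21.png

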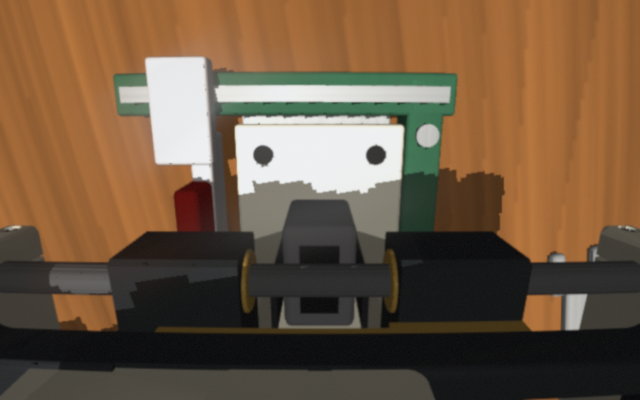

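View pics/a21.png

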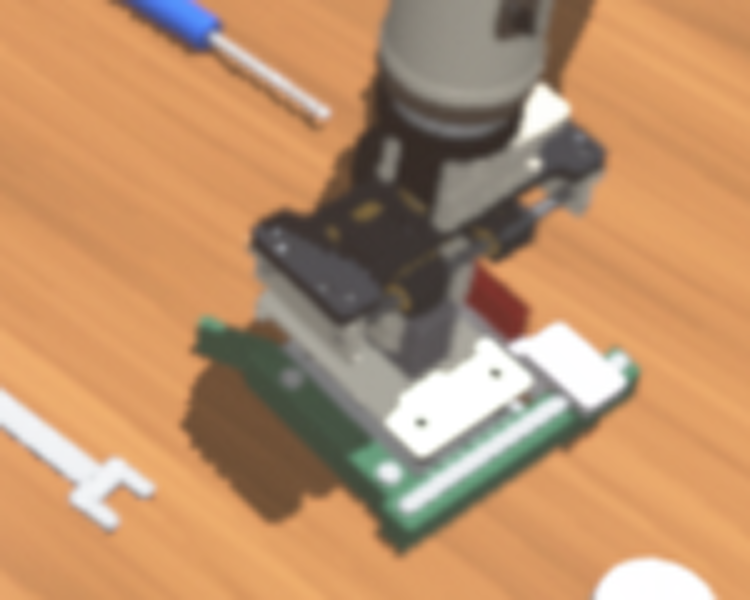

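Call:
{"api": "play_rows", "payload": {"commands": "0 0.0005 0.005 0.02 0 0; 0 0.0005 0.01 0.02 0 0; 0 0.0005 0.014 0.02 0 0; 0 0.0005 0.017 0.02 0 0; 0 0.0005 0.0185 0.02 0 0; 0 0.0005 0.0185 0.02 0 0"}}

```text
clock: 24.67
eef_pos: [0.5516, 0.1573, 0.0116]
ee_rot: [-3.14, 0.001, 1.403]
contact_force: [0.1, 0.1, -2.0]
gripper_width: 0.325
```

Call:
{"api": "play_rows", "payload": {"commands": "0 0 0.001 0 0 0; 0 0 0.002 0 0 0; 0 0 0.002 0 0 0"}}

```text
clock: 24.92
eef_pos: [0.5516, 0.1572, 0.0105]
ee_rot: [-3.14, 0.001, 1.402]
contact_force: [-2.7, -0.8, 6.3]
gripper_width: 0.325
```

Call:
{"api": "play_rows", "payload": {"commands": "0 0 -0.0005 0 0 0; 0 0 -0.0005 0 0 0; 0 0 -0.0005 0 0 0; 0 0 -0.0005 0 0 0; 0 0 -0.0005 0 0 0; 0 0 -0.02 0 0 0; 0 0 -0.05 0 0 0; 0 0 -0.085 0 0 0; 0 0 -0.12 0 0 0; 0 0 -0.15 0 0 0; 0 0 -0.15 0 0 0; 0 0 -0.15 0 0 0", "gripper": 0.05}}

```text
clock: 25.92
eef_pos: [0.5536, 0.1579, 0.1627]
ee_rot: [3.139, -0.002, 1.402]
contact_force: [-0.2, 0.5, -0.2]
gripper_width: 0.543
```

```bash
python3 - <<'E'
from fit import *
s=cams.snapshot("side");crop(s,250,90,120,110,6,"pics/b22.png")
a=cams.snapshot("scene");crop(a,300,180,150,120,5,"pics/a22.png")
w=cams.snapshot("wrist");cv2.imwrite("pics/w22.png",w["img"])
tplan(-.004,.005,.0106)
E
```

```text
shift [0.0006 0.0007 0.1484] turn [-0.04  0.02 -0.01] | now tray [-0.0043  0.0051  0.159 ] F [-0.2 -0.9 -0.7] t 26.07 g 0.0499
```

View pics/b22.png

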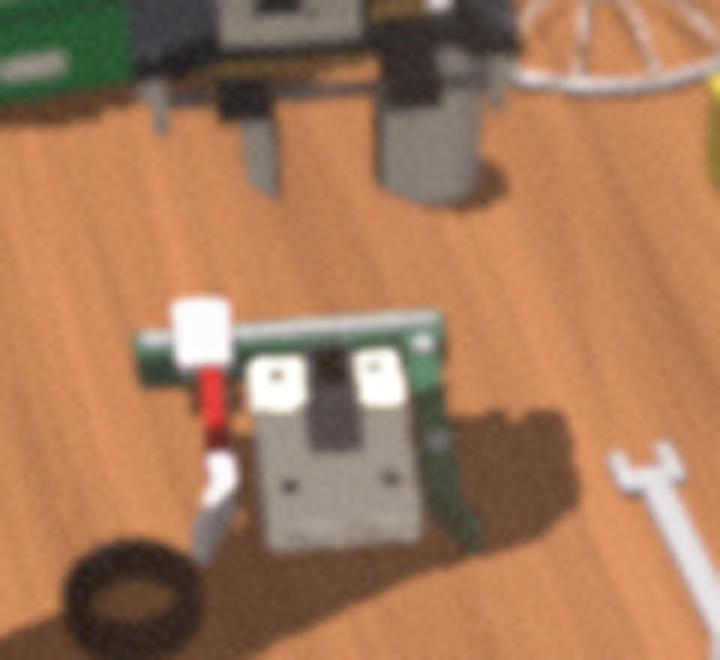

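View pics/a22.png

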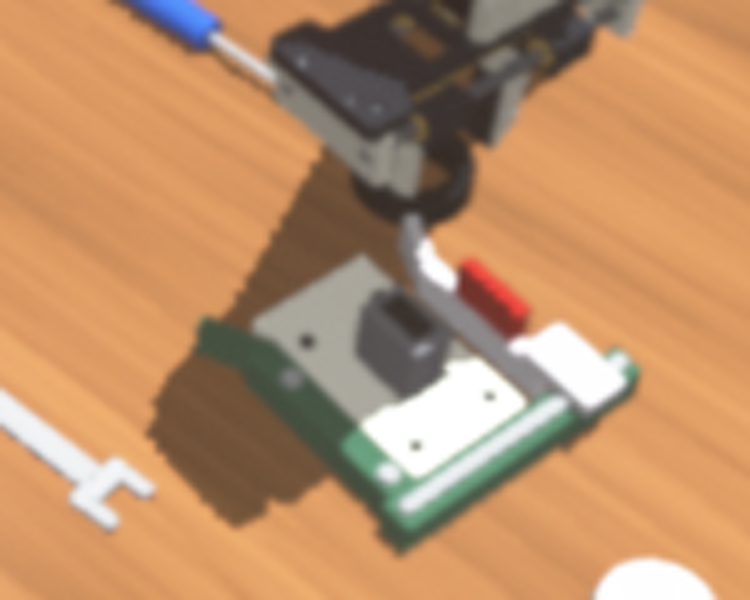

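View pics/w22.png

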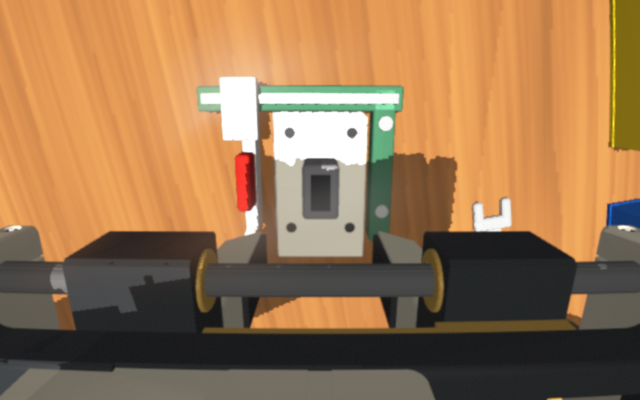

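```bash
python3 - <<'E'
from fit import *
print(r.get_state()["qpos"].round(2))
tplan(0,.12,.16,-np.pi/2)
tplan(0,.12,-.004,-np.pi/2)
w=cams.snapshot("wrist")
crop(w,190,70,220,170,3.5,"pics/w23.png");pickle.dump(w,open("w23.pkl","wb"))
E
```

```text
[-0.53  0.38  0.26  1.8  -0.11  0.98 -0.39]
shift [ 0.0041 -0.1149 -0.0005] turn [-1.000e-02  4.000e-02  1.499e+01] | now tray [-0.0043  0.0051  0.159 ] F [-0.2 -0.9 -0.7] t 26.07 g 0.0499
shift [ 0.0044 -0.1143  0.1635] turn [-1.000e-02  4.000e-02  1.499e+01] | now tray [-0.0043  0.0051  0.159 ] F [-0.2 -0.9 -0.7] t 26.07 g 0.0499
```

View pics/w23.png

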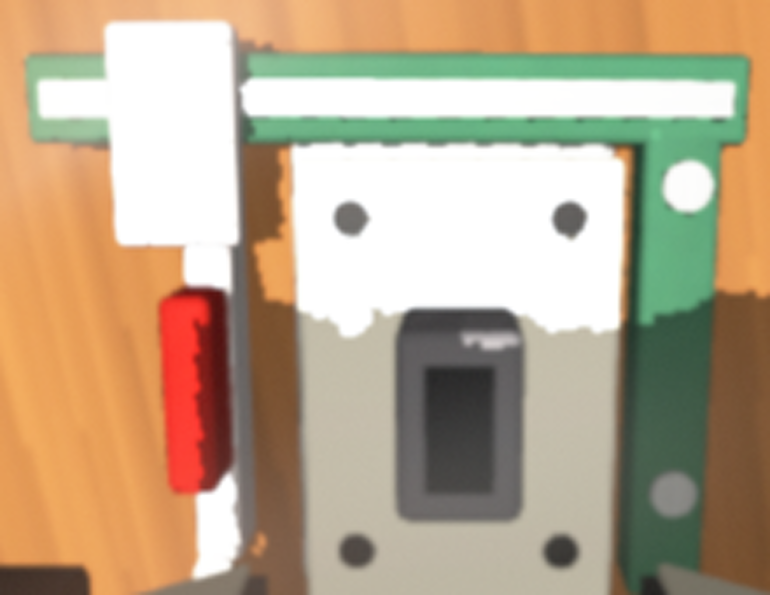

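```bash
python3 - <<'E'
from fit import *
w=pickle.load(open("w23.pkl","rb"))
def tr(px,z):
    q=ground(w,un(px,3.5,(190,70)),z)[:,:2]-TR[:2];c,s=np.cos(TR[2]),np.sin(TR[2]);return np.c_[q@[c,s],q@[-s,c]].round(4).tolist()
print("tab top outer",tr([(163,298),(172,490)],.05))
print("tab top inner",tr([(210,298),(207,490)],.05))
print("jaw inner z0",tr([(248,300),(254,540)],0.0))
print("cover L/R rear",tr([(292,146),(622,150)],.02),"front",tr([(303,500),(616,500)],.02))
print("backstop inner top",tr([(300,142),(620,142)],.026),"fixed inner top",tr([(641,150),(640,250)],.026))
E
```

```text
tab top outer [[0.0246, 0.0751], [-0.0228, 0.0757]]
tab top inner [[0.0246, 0.0639], [-0.0228, 0.067]]
jaw inner z0 [[0.0173, 0.0633], [-0.0527, 0.0645]]
cover L/R rear [[0.0591, 0.0472], [0.0581, -0.0364]] front [[-0.0345, 0.0473], [-0.0344, -0.0377]]
backstop inner top [[0.0602, 0.0444], [0.0602, -0.035]] fixed inner top [[0.0582, -0.0403], [0.0335, -0.0409]]
```

Call:
{"api": "play_rows", "payload": {"commands": "0 -0.008 0 0 0 1; 0 -0.016 0 0 0 2; 0 -0.024 0 0 0 3; 0 -0.032 0 0 0 4; 0 -0.04 0 0 0 5; 0 -0.048 0 0 0 6; 0 -0.056 0 0 0 7; 0.001 -0.064 0 0 0 8; 0.001 -0.072 0 0 0 9; 0.002 -0.08 0 0 0 10; 0.002 -0.088 0 0 0 11; 0.003 -0.096 0 0 0 12; 0.003 -0.104 0 0 0 13; 0.004 -0.11 0 0 0.04 14; 0.004 -0.115 0 0 0.04 15; 0.004 -0.115 0 0 0.04 15; 0.004 -0.115 0 0 0.04 15; 0.004 -0.115 0 0 0.04 15", "gripper": 0.0}}

```text
clock: 27.62
eef_pos: [0.4379, 0.1799, 0.1588]
ee_rot: [3.141, 0.002, -0.165]
contact_force: [-0.4, -0.2, -0.5]
gripper_width: 0.004
```

```bash
python3 - <<'E'
from fit import *
tplan(0,.12,-.004,-np.pi/2)
w=cams.snapshot("wrist");cv2.imwrite("pics/w24.png",w["img"])
E
```

```text
shift [ 0.0005 -0.0005  0.1628] turn [0.01 0.02 0.01] | now tray [-0.0004  0.1201  0.1588] F [-0.4 -0.2 -0.5] t 27.62 g 0.0004
```

View pics/w24.png

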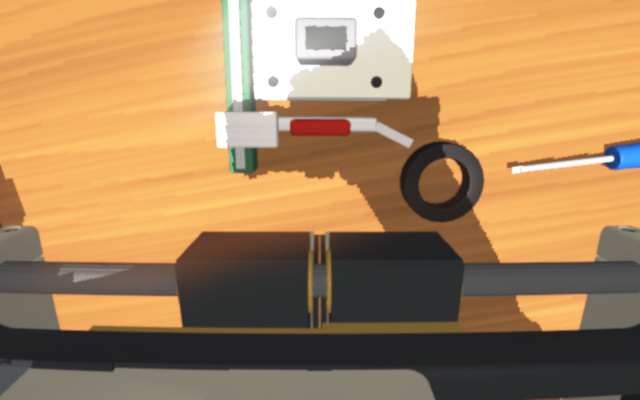

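```bash
python3 - <<'E'
from fit import *
c,s=np.cos(TR[2]),np.sin(TR[2])
w3=pickle.load(open("w23.pkl","rb"))
for z in (.026,.034,.042,.05,.058):
    o=[]
    for cam_,px in ((w3,un([(118,243),(238,243),(107,25)],3.5,(190,70))),(w,un([(115,98),(232,125)],5,(255,0)))):
        q=ground(cam_,px,z)[:,:2]-TR[:2]; o+=np.c_[q@[c,s],q@[-s,c]].round(4).tolist()
    print(z,o)
E
```

```text
0.026 [[0.0354, 0.0915], [0.0353, 0.0609], [0.0885, 0.091], [0.0397, 0.0896], [0.0385, 0.058]]
0.034 [[0.0362, 0.0894], [0.036, 0.0595], [0.0879, 0.0888], [0.0382, 0.0884], [0.037, 0.0573]]
0.042 [[0.0369, 0.0872], [0.0368, 0.0581], [0.0873, 0.0867], [0.0366, 0.0873], [0.0354, 0.0567]]
0.05 [[0.0376, 0.085], [0.0375, 0.0567], [0.0867, 0.0845], [0.035, 0.0861], [0.0339, 0.056]]
0.058 [[0.0383, 0.0829], [0.0382, 0.0553], [0.0861, 0.0824], [0.0335, 0.085], [0.0323, 0.0554]]
```

Call:
{"api": "play_rows", "payload": {"commands": "0 -0.0005 0.03 0 0.02 0; 0 -0.0005 0.06 0 0.02 0; 0 -0.0005 0.09 0 0.02 0; 0 -0.0005 0.115 0 0.02 0; 0 -0.0005 0.135 0 0.02 0; 0 -0.0005 0.148 0 0.02 0; 0 -0.0005 0.1558 0 0.02 0; 0 -0.0005 0.1558 0 0.02 0; 0.008 -0.0005 0.1558 0 0.02 0; 0.016 -0.0005 0.1558 0 0.02 0; 0.024 -0.0005 0.1558 0 0.02 0; 0.029 -0.0005 0.1558 0 0.02 0; 0.029 -0.0005 0.1558 0 0.02 0"}}

```text
clock: 28.75
eef_pos: [0.4691, 0.1755, 0.004]
ee_rot: [-3.141, -0.003, -0.167]
contact_force: [-0.2, -0.2, -0.5]
gripper_width: 0.006
```

```bash
python3 - <<'E'
from fit import *
tplan(0,.07,.003,-np.pi/2)
w=cams.snapshot("wrist");cv2.imwrite("pics/w25.png",w["img"])
s=cams.snapshot("scene");crop(s,310,180,130,110,6,"pics/a25.png")
E
```

```text
shift [0.0185 0.0004 0.0011] turn [-0.01 -0.03 -0.  ] | now tray [0.0004 0.0886 0.004 ] F [-0.2 -0.2 -0.5] t 28.75 g 0.0006
```

View pics/w25.png

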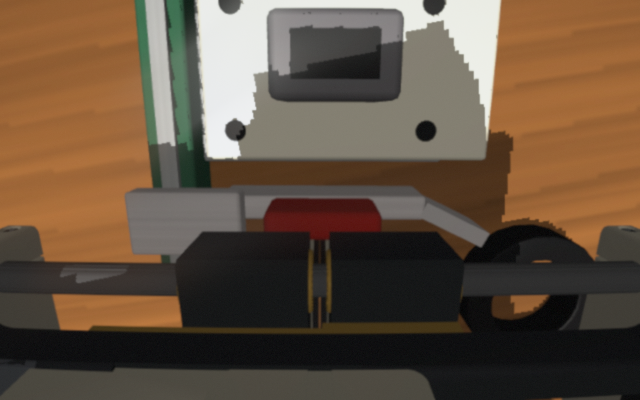

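View pics/a25.png

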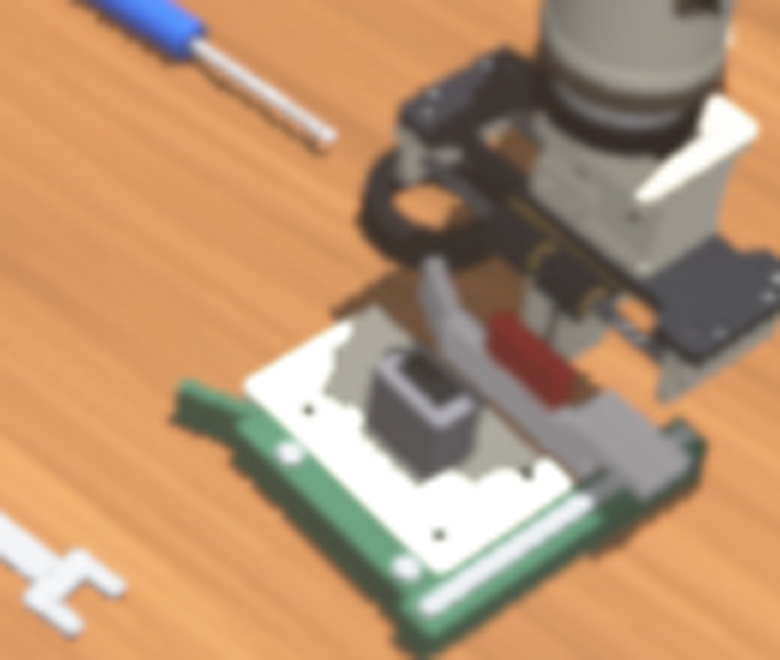

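```bash
python3 - <<'E'
from fit import *
s=cams.snapshot("scene")
for z in (0,.02,.04,.06,.08): print(z,((proj(s,T(TR,[(.09,.0886,z),(.0,.0886,z)]))-[310,180]+.5)*6).round(0).tolist())
E
```

```text
0 [[684.0, 514.0], [548.0, 395.0]]
0.02 [[692.0, 488.0], [555.0, 368.0]]
0.04 [[701.0, 461.0], [561.0, 341.0]]
0.06 [[709.0, 434.0], [568.0, 313.0]]
0.08 [[718.0, 406.0], [575.0, 285.0]]
```

Call:
{"api": "play_rows", "payload": {"commands": "0.004 0.0004 0.001 0 -0.03 0; 0.008 0.0004 0.001 0 -0.03 0; 0.012 0.0004 0.001 0 -0.03 0; 0.016 0.0004 0.001 0 -0.03 0; 0.0185 0.0004 0.001 0 -0.03 0; 0.0185 0.0004 0.001 0 -0.03 0"}}

```text
clock: 29.4
eef_pos: [0.4846, 0.1722, 0.002]
ee_rot: [3.141, 0.004, -0.166]
contact_force: [-1.2, 1.2, 0.1]
gripper_width: 0.008
```

```bash
python3 - <<'E'
from fit import *
tplan(0,.062,.003,-np.pi/2)
w=cams.snapshot("wrist");cv2.imwrite("pics/w26.png",w["img"])
E
```

```text
shift [ 0.0107 -0.0003 -0.001 ] turn [0.   0.03 0.  ] | now tray [-0.0003  0.0727  0.002 ] F [-1.2  1.2  0.1] t 29.4 g 0.0007
```

View pics/w26.png

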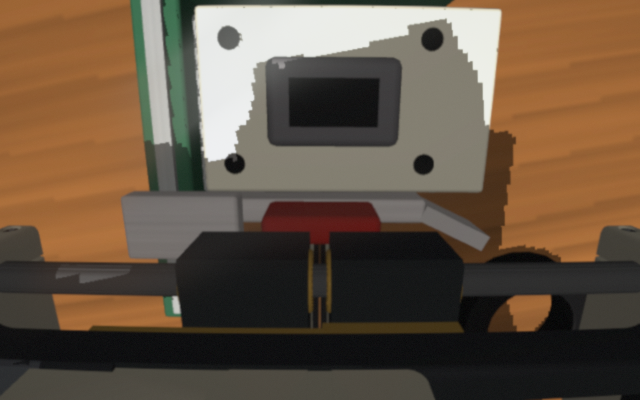

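Call:
{"api": "play_rows", "payload": {"commands": "0.002 0 -0.0005 0 0.03 0; 0.004 0 -0.001 0 0.03 0; 0.006 0 -0.001 0 0.03 0; 0.006 0 -0.001 0 0.03 0"}}

```text
clock: 29.78
eef_pos: [0.4886, 0.1713, 0.0023]
ee_rot: [3.14, 0.003, -0.166]
contact_force: [-4.3, 1.6, -1.7]
gripper_width: 0.005
```

Call:
{"api": "play_rows", "payload": {"commands": "0.002 0 0 0 0 0; 0.004 0 0 0 0 0; 0.004 0 0 0 0 0"}}

```text
clock: 30.03
eef_pos: [0.4896, 0.171, 0.0018]
ee_rot: [3.139, 0.009, -0.165]
contact_force: [-8.1, 1.5, 3.6]
gripper_width: 0.005
```

```bash
python3 - <<'E'
from fit import *
tplan(0,.062,.003,-np.pi/2)
w=cams.snapshot("wrist");cv2.imwrite("pics/w27.png",w["img"])
E
```

```text
shift [ 0.0057 -0.0006 -0.0013] turn [0.02 0.08 0.02] | now tray [-0.0006  0.0677  0.0018] F [-8.1  1.5  3.6] t 30.03 g 0.0005
```

View pics/w27.png

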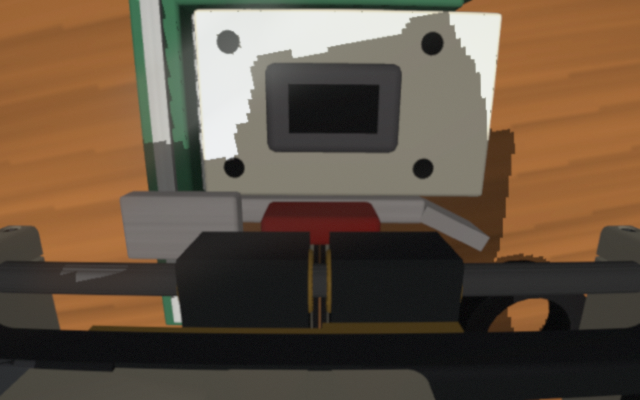

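Call:
{"api": "play_rows", "payload": {"commands": "0.003 -0.0005 0 0 0.05 0; 0.006 -0.0005 0 0 0.05 0; 0.008 -0.0005 0 0 0.05 0; 0.008 -0.0005 0 0 0.05 0"}}

```text
clock: 30.42
eef_pos: [0.4893, 0.1711, 0.0006]
ee_rot: [3.137, 0.018, -0.163]
contact_force: [-19.1, 2.7, 14.1]
gripper_width: 0.001
```

Call:
{"api": "play_rows", "payload": {"commands": "0.004 -0.0005 0 0 0.05 0; 0.008 -0.0005 0 0 0.05 0; 0.008 -0.0005 0 0 0.05 0; 0.008 -0.0005 0 0 0.05 0"}}

```text
clock: 30.75
eef_pos: [0.4888, 0.1713, -0.0006]
ee_rot: [3.135, 0.027, -0.161]
contact_force: [-18.4, 3.1, 12.9]
gripper_width: 0.007
```

```bash
python3 - <<'E'
from fit import *
tplan(0,.062,.003,-np.pi/2); print(r.get_state()["ft_torque"].round(2))
w=cams.snapshot("wrist");cv2.imwrite("pics/w28.png",w["img"])
s=cams.snapshot("scene");crop(s,310,180,130,110,6,"pics/a28.png")
s=cams.snapshot("side");crop(s,250,110,110,90,7,"pics/b28.png")
E
```

```text
shift [ 0.0064 -0.0004 -0.0038] turn [0.06 0.26 0.05] | now tray [-0.0005  0.0684 -0.0006] F [-18.4   3.1  12.9] t 30.75 g 0.0007
[ 0.54  4.07 -0.23]
```

View pics/w28.png

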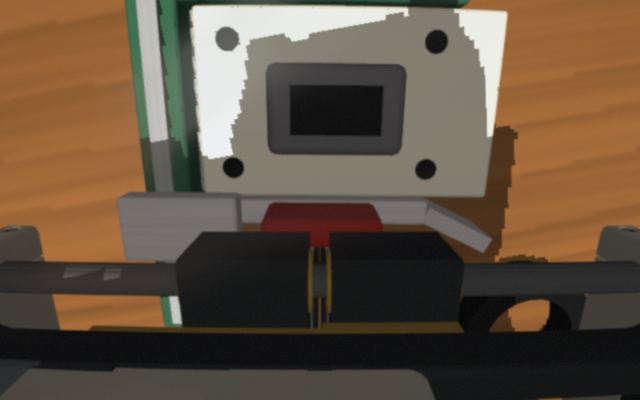

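View pics/a28.png

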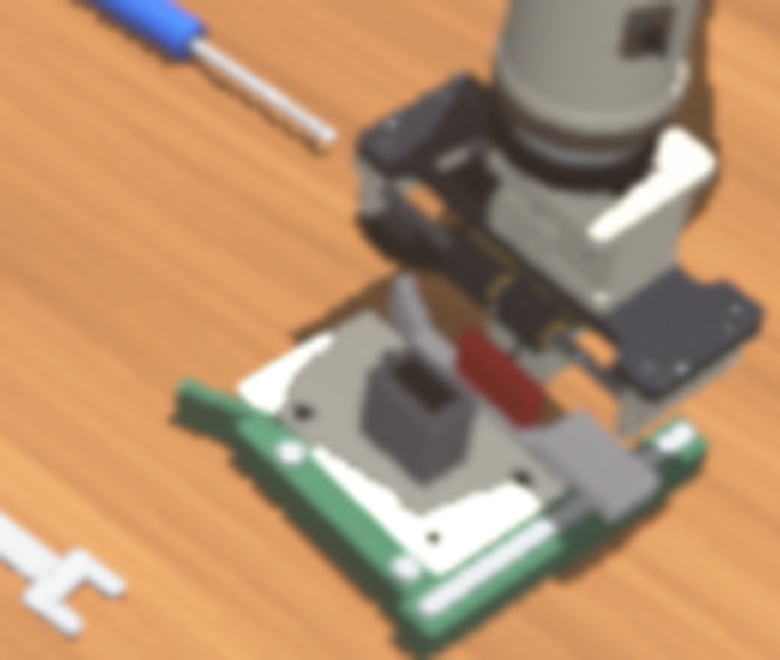

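View pics/b28.png

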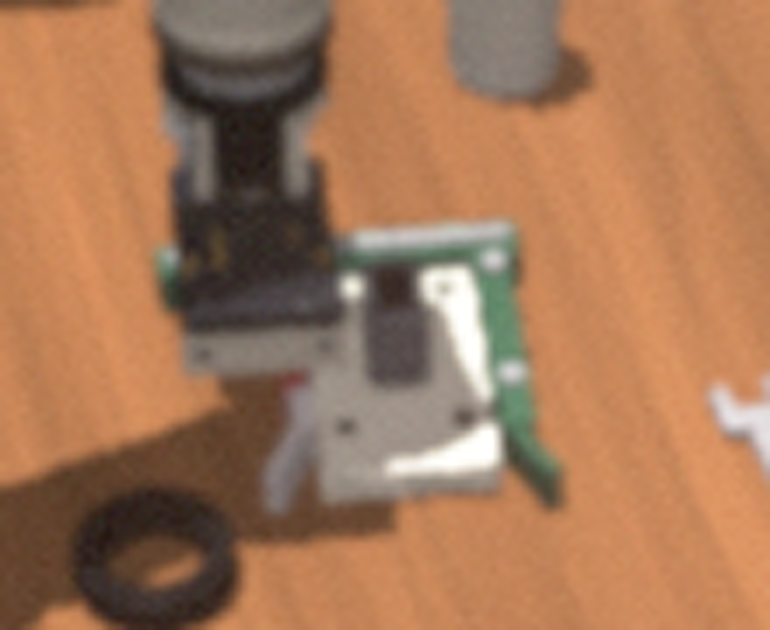

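```bash
python3 - <<'E'
from fit import *
w=cams.snapshot("wrist")
def tr(px,z):
    q=ground(w,px,z)[:,:2]-TR[:2];c,s=np.cos(TR[2]),np.sin(TR[2]);return np.c_[q@[c,s],q@[-s,c]].round(4).tolist()
print("near",tr([(204,195),(484,196)],.02)); print("far",tr([(192,7),(506,11)],.02)); print("side left mid",tr([(198,100)],.02),"right",tr([(497,100)],.02))
print("stub top",tr([(267,64),(405,64),(402,153),(270,153)],.065))
print("jaw top edge",tr([(250,198),(420,200)],.026),"fixed",tr([(300,4),(460,4)],.026))
crop(w,120,0,410,250,1.9,"pics/w28c.png")
E
```

```text
near [[0.0557, 0.0426], [-0.0791, 0.0424]]
far [[0.0548, -0.0396], [-0.0787, -0.0397]]
side left mid [[0.055, -0.0014]] right [[-0.0793, -0.0026]]
stub top [[0.0178, -0.013], [-0.0259, -0.0134], [-0.0268, 0.015], [0.0176, 0.0153]]
jaw top edge [[0.0326, 0.0423], [-0.0461, 0.0429]] fixed [[0.009, -0.0393], [-0.0561, -0.0404]]
```

View pics/w28c.png

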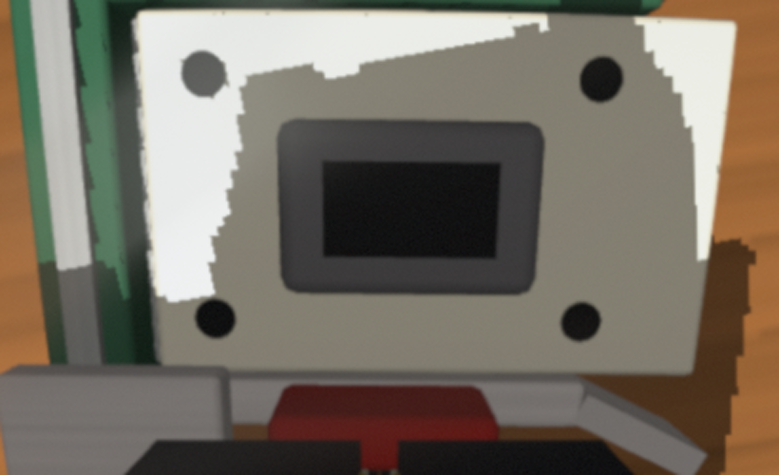

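Call:
{"api": "play_rows", "payload": {"commands": "-0.01 0 -0.001 0 0.2 0; -0.025 0 -0.002 0 0.26 0; -0.04 0 -0.004 0 0.26 0; -0.05 0 -0.03 0 0.26 0; -0.05 0 -0.06 0 0.26 0; -0.05 0 -0.09 0 0.26 0; -0.05 0 -0.12 0 0.26 0; -0.05 0 -0.155 0 0.26 0; -0.05 0 -0.185 0 0.26 0; -0.05 0 -0.2 0 0.26 0; -0.05 0 -0.2 0 0.26 0; -0.05 0 -0.2 0 0.26 0"}}

```text
clock: 31.95
eef_pos: [0.4464, 0.1801, 0.2017]
ee_rot: [3.138, -0.004, -0.161]
contact_force: [-0.5, -0.6, -1.1]
gripper_width: 0.004
```

```bash
python3 - <<'E'
from fit import *
tplan(0,.062,.003,-np.pi/2)
w=cams.snapshot("wrist");cv2.imwrite("pics/w29.png",w["img"]);pickle.dump(w,open("w29.pkl","wb"))
s=cams.snapshot("scene");cv2.imwrite("pics/a29f.png",s["img"]);crop(s,310,190,110,90,7,"pics/a29.png")
s=cams.snapshot("side");crop(s,260,120,100,80,7,"pics/b29.png")
E
```

```text
shift [0.049  0.0007 0.1989] turn [ 0.04 -0.03  0.05] | now tray [0.0012 0.1117 0.2017] F [-0.5 -0.6 -1.1] t 31.95 g 0.0004
```

View pics/w29.png

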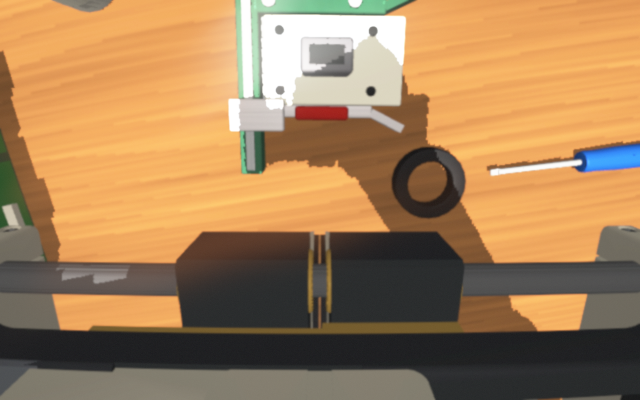

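View pics/a29.png

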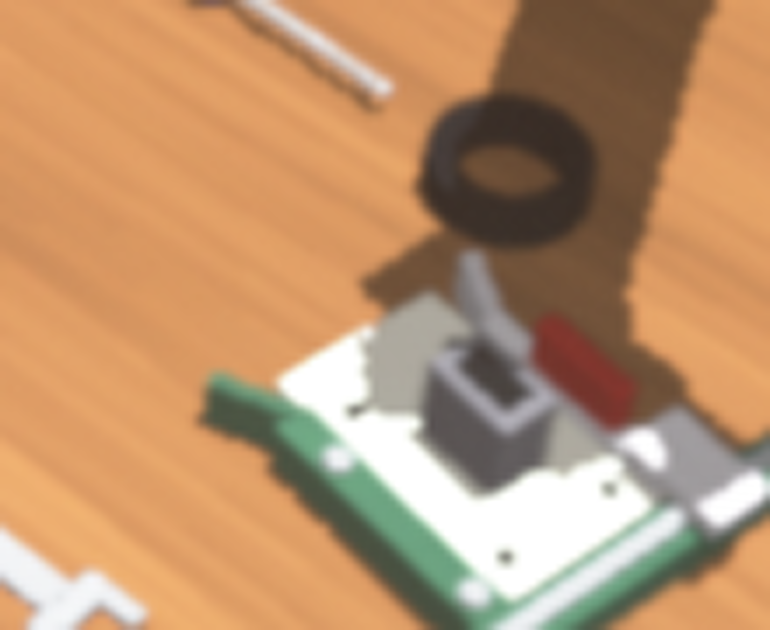

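View pics/b29.png

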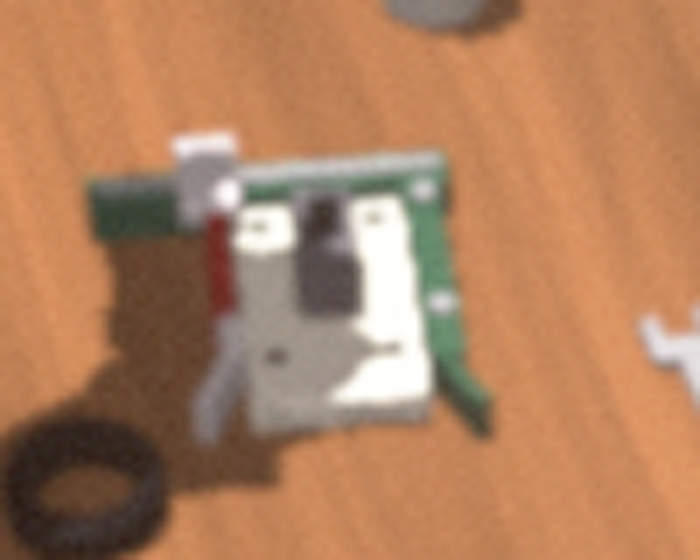

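View pics/a29f.png

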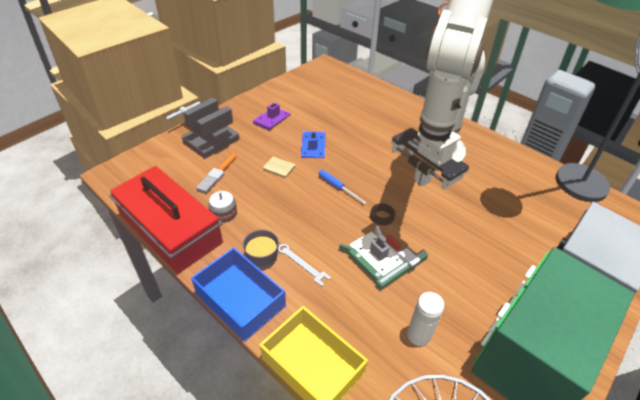

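```bash
python3 - <<'E'
from fit import *
w=pickle.load(open("w29.pkl","rb"))
crop(w,220,0,210,190,3.1,"pics/w29c.png")
u=lambda pts:(proj(w,T(TR,pts))+.5-[220,0])*3.1
print("cover exp (cx -.0045,y0)",u([(x-.0045,y,.02) for x,y in [(.06,.042),(-.076,.042),(-.076,-.042),(.06,-.042)]]).round(0).tolist())
print("jaw in",u([(.04,.042,.026),(-.05,.042,.026)]).round(0).tolist(),"fixed in",u([(.05,-.042,.026),(-.06,-.042,.026)]).round(0).tolist())
E
```

```text
cover exp (cx -.0045,y0) [[142.0, 321.0], [564.0, 324.0], [578.0, 45.0], [135.0, 41.0]]
jaw in [[188.0, 321.0], [472.0, 323.0]] fixed in [[151.0, 35.0], [515.0, 39.0]]
```

View pics/w29c.png

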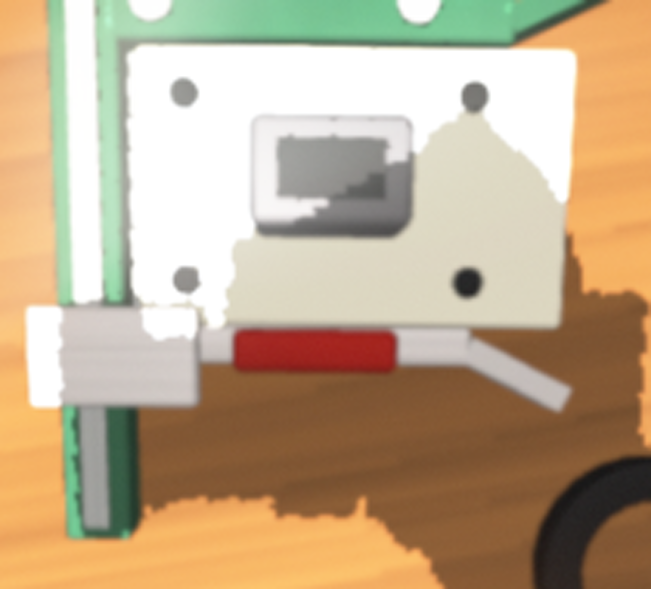

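```bash
python3 - <<'E'
from bench import r
print(r.get_state()["clock"]); print(r.hand_in())
E
```

```text
32.1
the job is handed in; nothing more can be done
None
```

The tray is loaded and clamped, and I handed the job in at 32.1 s; no verdict is reported.

**What I did**
- **Plate:** I gripped it across its width to line it up with the tray. I then pushed it in with the fingers until it stopped dead at about 12 N. Its front edge showed within about 1 mm of the home position.
- **Cover:** I picked the white one by its stub, lowered it until it touched (about 6 N), and released it resting on the plate. It sits flat, with its rear edge about 5 mm short of the back stop, so the lip hangs in front of the plate.
- **Jaw:** I pushed the red tab until it stopped moving at about 19 N, then backed away to 0.2 m.

**Last checks**
- The jaw and cover edges line up with the clamped position (jaw at about 0.028), and the cover is square to within about 0.005 rad.
- The tape is where it was. The other bystanders look unmoved in the last scene picture, but I did not measure them.
- The plate under the cover can no longer be seen, so I only infer that it is clamped, from the jaw position.

**What disagreed**
- The fingertips sit about 28 mm short of the stated tool point. Two tries at gripping the plate therefore closed over it without touching, and I corrected the height.
- The wrist picture is offset by 1 to 2 pixels from the tray model.

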